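# Load and start the ultrasonic cleaner

## Task

Load the cleaner: put every clamp jaw lying on the grey mat into the open basin, pour all the brass spacers out of the steel cup into the basin, and stand the empty cup upright on its round rubber pad again. After that start it: turn the bar-grip timer knob on the control box clockwise until its white line points at the white tick on its foot, without touching the round knobs beside it. Do not knock over or push away the little bottle.

Things in the scene. Friction and masses are not known exactly. Their poses are not given: they have to be found in the camera images.
- basin: Open rectangular basin of an ultrasonic cleaner (dry), fixed. Outside 134 (x) x 174 (y) x 100 mm high, walls 12 mm, so inside 110 x 150 mm; inner floor 43 mm and rim 100 mm above the bench. Origin: centre of its underside on the bench; its y is its long side. Its place and yaw vary.
- control_box: Fixed grey control box, 120 (x) x 220 (y) x 60 mm high, with three knobs in a row 60 mm apart along its y, in varying order. Origin: centre of its underside.
- timer (a joint): Timer knob: the only knob with a bar grip; the two others are plain round. Angle in rad, growing clockwise seen from above, stops at 0 and 2.2; stiff enough to stay where left (0.03 N m). At 0 the bar lies along the control box's x and the white line on its top points to the box's -x (towards the robot). The white tick on its black foot is at 1.3 rad. It starts between 0 and 0.35.
- timer_grip (a point): Point on the timer knob's axis inside its bar, 97 mm above the bench, 7 mm below the bar's top. The bar is 34 mm long, 14 mm thick (the grip), 32 mm tall. This point's frame turns with the knob: its x lies along the bar.
- pad: Fixed round rubber pad, 90 mm across, 3 mm thick, on which the cup stands. Origin: centre of its underside.
- cup: Loose round steel cup, 60 mm high, flared: 68 mm across at the rim, 49 mm at the foot, wall 3 mm, 120 g, open at the top; it holds the spacers. Origin: centre of its underside; z is its axis, towards the mouth.
- flux: Bystander: loose little white bottle with an orange cap, 32 mm across, 75 mm high. Origin: centre of its underside.
- spacer0: Brass hexagonal spacer, 16 mm across corners, 14 mm across flats, 16 mm long, 20 g; starts in the cup, standing in one or two layers. Origin: centre of one end face; z along its length.
- spacer1: Brass hexagonal spacer, 16 mm across corners, 14 mm across flats, 16 mm long, 20 g; starts in the cup, standing in one or two layers. Origin: centre of one end face; z along its length.
- spacer2: Brass hexagonal spacer, 16 mm across corners, 14 mm across flats, 16 mm long, 20 g; starts in the cup, standing in one or two layers. Origin: centre of one end face; z along its length.
- spacer3: Brass hexagonal spacer, 16 mm across corners, 14 mm across flats, 16 mm long, 20 g; starts in the cup, standing in one or two layers. Origin: centre of one end face; z along its length.
- spacer4: May be absent (1 to 4 of spacer4 to spacer7 are there). Brass hexagonal spacer, 16 mm across corners, 14 mm across flats, 16 mm long, 20 g; starts in the cup, standing in one or two layers. Origin: centre of one end face; z along its length.
- spacer5: May be absent (1 to 4 of spacer4 to spacer7 are there). Brass hexagonal spacer, 16 mm across corners, 14 mm across flats, 16 mm long, 20 g; starts in the cup, standing in one or two layers. Origin: centre of one end face; z along its length.
- spacer6: May be absent (1 to 4 of spacer4 to spacer7 are there). Brass hexagonal spacer, 16 mm across corners, 14 mm across flats, 16 mm long, 20 g; starts in the cup, standing in one or two layers. Origin: centre of one end face; z along its length.
- spacer7: May be absent (1 to 4 of spacer4 to spacer7 are there). Brass hexagonal spacer, 16 mm across corners, 14 mm across flats, 16 mm long, 20 g; starts in the cup, standing in one or two layers. Origin: centre of one end face; z along its length.
- jaw0: Aluminium clamp jaw lying on the grey mat: bar 40 (x) x 16 (y, the grip) x 12 mm with a 12 mm long, 10 mm higher nose at its +x end (22 mm high there), 50 g; may be absent (3 to 5 present). Origin: centre of its underside (on the mat, 2 mm above the bench).
- jaw1: Aluminium clamp jaw lying on the grey mat: bar 40 (x) x 16 (y, the grip) x 12 mm with a 12 mm long, 10 mm higher nose at its +x end (22 mm high there), 50 g; may be absent (3 to 5 present). Origin: centre of its underside (on the mat, 2 mm above the bench).
- jaw2: Aluminium clamp jaw lying on the grey mat: bar 40 (x) x 16 (y, the grip) x 12 mm with a 12 mm long, 10 mm higher nose at its +x end (22 mm high there), 50 g; may be absent (3 to 5 present). Origin: centre of its underside (on the mat, 2 mm above the bench).
- jaw3: Aluminium clamp jaw lying on the grey mat: bar 40 (x) x 16 (y, the grip) x 12 mm with a 12 mm long, 10 mm higher nose at its +x end (22 mm high there), 50 g; may be absent (3 to 5 present). Origin: centre of its underside (on the mat, 2 mm above the bench).
- jaw4: Aluminium clamp jaw lying on the grey mat: bar 40 (x) x 16 (y, the grip) x 12 mm with a 12 mm long, 10 mm higher nose at its +x end (22 mm high there), 50 g; may be absent (3 to 5 present). Origin: centre of its underside (on the mat, 2 mm above the bench).
- cup_rim (a point): Centre of the cup's mouth, 60 mm along its axis from its origin.
- round1: Plain round knob beside the timer, 28 mm across, top 88 mm above the bench; not to be touched. Origin: on its axis, 66 mm above the bench.
- round2: The other plain round knob, 28 mm across, top 88 mm above the bench; not to be touched. Origin: on its axis, 66 mm above the bench.
Things that resemble listed ones, but are neither listed nor needed, are in the scene too. Leave any blue or green look-alike of the jaw3 alone.

How it is judged:
On the way, in this order (a step that is already met when the one before it is completed fails the run):
1. The cup is held over the basin, tipped by more than 75 degrees (angle between cup's own z axis and vertical above 1.3 rad and horizontal distance between cup_rim and basin below 0.11 m and height (world z) of cup above 0.1 m), for 0.2 s.
2. Every spacer and jaw lies in the basin and the cup stands on its pad (x of spacer0 in the frame of basin between -0.062 and 0.062 m and y of spacer0 in the frame of basin between -0.082 and 0.082 m and z of each of spacer0, spacer1, spacer2, spacer3, spacer4, spacer5, spacer6, spacer7, jaw0, jaw1, jaw2, jaw3, jaw4 in the frame of basin below 0.095 m and x of spacer1 in the frame of basin between -0.062 and 0.062 m and y of spacer1 in the frame of basin between -0.082 and 0.082 m and x of spacer2 in the frame of basin between -0.062 and 0.062 m and y of spacer2 in the frame of basin between -0.082 and 0.082 m and x of spacer3 in the frame of basin between -0.062 and 0.062 m and y of spacer3 in the frame of basin between -0.082 and 0.082 m and x of spacer4 in the frame of basin between -0.062 and 0.062 m and y of spacer4 in the frame of basin between -0.082 and 0.082 m and x of spacer5 in the frame of basin between -0.062 and 0.062 m and y of spacer5 in the frame of basin between -0.082 and 0.082 m and x of spacer6 in the frame of basin between -0.062 and 0.062 m and y of spacer6 in the frame of basin between -0.082 and 0.082 m and x of spacer7 in the frame of basin between -0.062 and 0.062 m and y of spacer7 in the frame of basin between -0.082 and 0.082 m and x of jaw0 in the frame of basin between -0.062 and 0.062 m and y of jaw0 in the frame of basin between -0.082 and 0.082 m and x of jaw1 in the frame of basin between -0.062 and 0.062 m and y of jaw1 in the frame of basin between -0.082 and 0.082 m and x of jaw2 in the frame of basin between -0.062 and 0.062 m and y of jaw2 in the frame of basin between -0.082 and 0.082 m and x of jaw3 in the frame of basin between -0.062 and 0.062 m and y of jaw3 in the frame of basin between -0.082 and 0.082 m and x of jaw4 in the frame of basin between -0.062 and 0.062 m and y of jaw4 in the frame of basin between -0.082 and 0.082 m and horizontal distance between cup and pad below 0.025 m and angle between cup's own z axis and vertical below 0.1 rad and height (world z) of cup below 0.012 m), for 0.2 s.
3. The timer's line points at the tick (value of joint timer between 1.17 and 1.43 rad), for 0.2 s.
At the end, for the whole second after the job is handed in: Every spacer and jaw that is present lies at rest inside the basin below its rim, the cup stands upright at rest on the pad, centred within 25 mm, and the timer knob is within 0.13 rad of its tick (1.3 rad) (all of step 2 and all of step 3 and linear speed of each of spacer0, spacer1, spacer2, spacer3, spacer4, spacer5, spacer6, spacer7, jaw0, jaw1, jaw2, jaw3, jaw4, cup below 0.05 m/s); the robot touches nothing.
It fails at once if a round knob is touched (over 1 N) (contact force between any of round1, round2 and anything else above 1 N).
It fails at once if the little bottle is moved more than 30 mm (distance of flux from where it was at the start of the episode above 0.03 m).
Of spacer4, spacer5, spacer6, spacer7 only 1 to 4 are there at a start; the rules pass over those that are not, and their reading is None.
Of jaw0, jaw1, jaw2, jaw3, jaw4 only 3 to 5 are there at a start; the rules pass over those that are not, and their reading is None.
At some moment in a run one of jaw0, jaw1, jaw2, jaw3, jaw4 may be knocked a few centimetres aside while the robot is not near it.
It also fails if it takes over 208 s, if anything falls off the work surface, if the arm or the gripper's body presses on something with over 40 N, if the wrist force passes 120 N, or if a joint passes its speed limit or range.

## Robot

A 6-joint arm with a two-finger parallel gripper is mounted at the origin on the work surface. World frame = base frame: x ahead of the robot, y to its left, z up, the work surface at z = 0. Lengths are in m, angles in rad, forces in N, time in s.
With the tool pointing down it reaches from about 0.375 to 0.925 m from the base axis. Payload 5.7 kg.
Tool frame: the origin (TCP) lies midway between the tips of the shut fingers; the grasp point (between the pads) lies 19 mm behind it (grip_depth is the distance from the TCP to the grasp point, in m); z points along the fingers, y is the line along which they close (so a half turn about z gives the same grasp; the last joint's range is limited). The gripper opens to 88 mm and grips with 3 to 60 N. Pads are 20 mm wide; open, the fingers measure 115 mm over their backs; the gripper's body (75 mm by 178 mm) begins 61 mm behind the grasp point.
Start: joints at [-1.289, 0.359, 1.51, -0, 1.272, -0.115], TCP at [0.232, -0.553, 0.223] pointing down, gripper open.
Joint ranges: [-2.97, 2.97], [-1.01, 2.36], [0.21, 2.38], [-0.96, 4.11], [0.2, 2.71], [-2.98, 2.98]. Speed limits (rad/s): [2.39, 2.39, 3.14, 3.14, 3.14, 3.14].

## Interface

Orientations are given as [roll, pitch, yaw] about the fixed x, y, z axes, in that order (R = Rz(yaw) Ry(pitch) Rx(roll)).
In Python, from bench import * gives the robot as it stands.
- The arm moves only by the tool play_rows, never from a script. Its argument "rows" is a list of rows, each a list of 5 numbers: the shift along the tool's x, y, z in m, then the turn about the tool's z in degrees, then the finger opening in m, from 0 to 0.0878. A call has 1 to 12 rows; each row is the pose to reach, as a shift and turn from the pose commanded when the call began, along the tool's axes at that moment; what a row does not reach only later rows make up. A row lasts 1/8 s, in which the tool goes at most 62.5 mm and 10.7 degrees, less where a joint would pass 70% of its speed; a pose out of reach is approached as far as the arm can. A call with a gripper value outside its range is refused whole. The fingers move at their own pace and stop on an object; "force" is the grip in N (left out, the last holds). Time passes only in rows, so rows that repeat a pose let the fingers close. It gives the time, the measured TCP pose, the force and the opening at its end, in the units of the state.
- get_state(): the state, without advancing time (a new reading comes with each control period).
- grab_frame(name): name is "scene" or "side" or "wrist"; returns a dict with "image" (400x640x3 uint8, red, green, blue), "fx", "fy", "cx", "cy" (pixels), "T" (4x4, takes a point from camera to world coordinates). Camera axes: x right, y up, looking along -z (the intrinsics and any distortion apply to the point x, -y, -z); pixel columns grow to the right and rows downward; lengths in m; the calibration is good to about 2 mm. The wrist camera is an equidistant fisheye: a pixel r from the principal point sees the ray r / f radians off the axis. A picture is of the moment at which its call begins. There is no depth.
- sign_off(): hands the job in, once; it reports no verdict.
The state is a dict: "clock": time; "qpos": joint angles; "qvel": joint speeds; "tau": joint torques, N m; "tcp_pos": TCP position; "eef_rot": TCP orientation; "wrist_force": force on the tool from outside, world axes, zero at the start; "torque": the same for the moment, N m; "gripper_width": opening from 0.0 (shut) to 1.0 (fully open).
Only numpy, scipy, OpenCV 4.12 (cv2) and the standard library are available. Lean on these libraries where they do the work, as an engineer would, in place of code of your own. Each camera call takes 0.05 s, during which the arm holds its last target. There are 200 camera calls.

## Working session

There is one attempt and no reset: what is moved stays moved. The work goes in short steps, Python scripts to look and compute and a tool call to move; the robot and the scene stay as the last step left them, time stands still between calls to the robot, and variables do not carry over. Pictures are saved under pics/ and viewed, on a budget of 14 in all, crops included, one or two more only if the job needs it, and the job is handed in when it is done.

Besides the shell and the picture viewer there is one more tool, called after ">>>" as name(argument=value, ...) on one line, values as JSON. play_rows: Moves the arm, as the interface text tells. Its arguments: {"type":"object","properties":{"rows":{"type":"array"},"force":{"type":"number"}},"required":["rows"]}

```bash
ls; mkdir -p pics; cat > h.py <<'E'
from bench import *
import numpy as np, cv2
def save(name,fn,crop=None,scale=1):
    f=grab_frame(name); im=f["image"][:,:,::-1]
    np.savez('%s.npz'%fn,**{k:f[k] for k in f})
    if crop: x0,y0,x1,y1=crop; im=im[y0:y1,x0:x1]
    if scale!=1: im=cv2.resize(im,None,fx=scale,fy=scale,interpolation=cv2.INTER_CUBIC)
    cv2.imwrite('pics/%s.png'%fn,im); return f
def load(fn): return dict(np.load('%s.npz'%fn))
def ray(f,u,v,fish=False):
    a=np.array([(u-f['cx'])/f['fx'],(v-f['cy'])/f['fy']],float)
    if fish:
        r=np.hypot(*a); s=np.sin(r)/max(r,1e-9); d=np.array([a[0]*s,-a[1]*s,-np.cos(r)])
    else: d=np.array([a[0],-a[1],-1])
    T=f['T']; return T[:3,3],T[:3,:3]@d
def onz(f,u,v,z,fish=False):
    o,d=ray(f,u,v,fish); return (o+d*(z-o[2])/d[2])[:3]
def proj(f,p,fish=False):
    T=f['T']; q=T[:3,:3].T@(np.array(p)-T[:3,3])
    if fish:
        r=np.hypot(q[0],q[1]); th=np.arctan2(r,-q[2]); k=th/max(r,1e-9)
        return f['cx']+f['fx']*q[0]*k, f['cy']-f['fy']*q[1]*k
    return f['cx']+f['fx']*q[0]/-q[2], f['cy']-f['fy']*q[1]/-q[2]
E
python3 - <<'E'
from h import *
for n in("scene","side","wrist"):
    f=save(n,n+"0")
    print(n,f['fx'],f['fy'],f['cx'],f['cy'],np.round(f['T'],3).tolist(),[k for k in f])
a=[cv2.imread('pics/%s0.png'%n) for n in("scene","side")]
s=get_state();print(s)
E
```

```text
pics
scene 496.8388314118105 496.8388314118105 319.7553475898137 201.781192894917 [[0.841, -0.47, 0.266, 0.829], [0.54, 0.721, -0.434, -0.542], [0.012, 0.509, 0.861, 1.165], [0.0, 0.0, 0.0, 1.0]] ['image', 'fx', 'fy', 'cx', 'cy', 'T']
side 387.7949203601203 387.7949203601203 312.4412669623012 200.17729449671256 [[-0.999, 0.033, -0.004, 0.465], [-0.026, -0.694, 0.719, 0.682], [0.021, 0.719, 0.695, 0.747], [0.0, 0.0, 0.0, 1.0]] ['image', 'fx', 'fy', 'cx', 'cy', 'T']
wrist 309.70691628693146 309.70691628693146 318.96995126135954 199.87927468708807 [[0.385, 0.887, 0.253, 0.3], [-0.923, 0.371, 0.105, -0.525], [-0.001, -0.274, 0.962, 0.384], [0.0, 0.0, 0.0, 1.0]] ['image', 'fx', 'fy', 'cx', 'cy', 'T']
{'clock': 0.15, 'qpos': array([-1.28912270e+00,  3.59338835e-01,  1.51116084e+00, -2.46508709e-05,
        1.27250466e+00, -1.15108695e-01]), 'qvel': array([ 1.41629444e-03, -1.79403800e-03, -3.10208274e-03, -1.74119537e-03,
       -3.48887291e-04, -5.85266007e-05]), 'tau': array([-1.98044399e-04, -5.15753388e+01, -2.71008343e+01,  6.74970704e-02,
        3.05989548e-02, -7.75171884e-05]), 'tcp_pos': array([ 0.2317048 , -0.55288749,  0.22201188]), 'eef_rot': array([-3.14018761e+00, -1.38741940e-04,  3.96789489e-01]), 'wrist_force': array([0.01494849, 0.97129975, 0.30725125]), 'torque': array([ 0.0187273 , -0.0235085 , -0.01462334]), 'gripper_width': 1.000771313627899}
```

View pics/scene0.png

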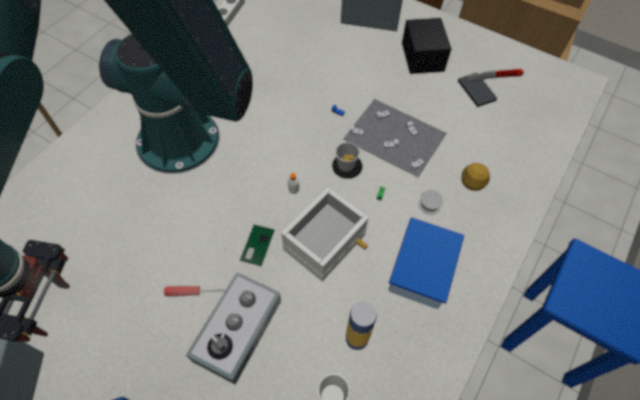

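View pics/side0.png

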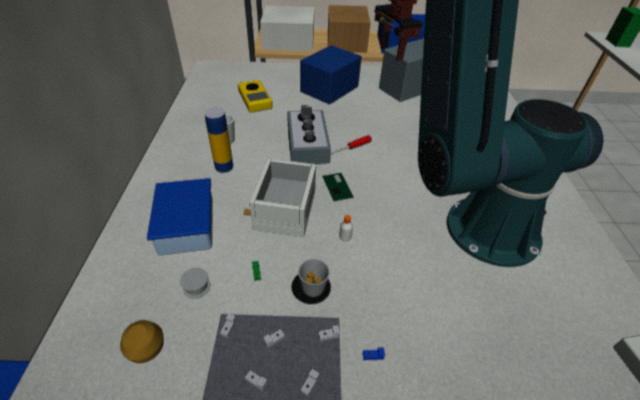

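The scene picture shows the basin at (325,232), the cup on its pad at (347,158), the bottle at (293,183), and the box at (235,325) with its timer at (220,346). Five pale jaws lie on the mat, at about (358,131), (383,114), (412,128), (391,143) and (418,162). The blue (338,110) and green (381,193) look-alikes are off the mat. The side view agrees. Next I'll measure and fly over the mat for a close wrist view.

```bash
python3 - <<'E'
from h import *
f=load('scene0'); g=load('side0')
def show(n,F,u,v,z): print(n,np.round(onz(F,u,v,z),3))
for n,uv,vw,z in [("cuprim",(347,151),(314,270),.063),("pad",(347,167),(311,290),.003),("flux",(293,186),(346,234),.04),("timer",(220,343),(306,112),.1),("k2",(234,321),(308,124),.088),("k3",(247,297),(309,135),.088),
 ("j",(358,131),(329,333),.01),("j",(383,114),(310,382),.01),("j",(412,128),(256,380),.01),("j",(391,143),(274,338),.01),("j",(418,162),(227,325),.01)]:
    show(n,f,*uv,z); show('   side',g,*vw,z)
for u,v in [(328,190),(368,216),(322,265),(283,233)]: show('rim',f,u,v,.1)
for u,v in [(240,275),(280,300),(233,378),(188,350)]: show('box',f,u,v,.06)
for u,v in [(376,100),(446,135),(419,174),(344,138)]: show('mat',f,u,v,.002)
im=f['image'][:,:,::-1]
a=cv2.resize(im[95:280,275:455],None,fx=3.2,fy=3.2,interpolation=cv2.INTER_CUBIC)
cv2.imwrite('pics/c1.png',a)
E
```

```text
cuprim [0.464 0.19  0.063]
   side [0.46  0.189 0.063]
pad [0.473 0.182 0.003]
   side [0.465 0.2   0.003]
flux [0.395 0.027 0.04 ]
   side [0.385 0.064 0.04 ]
timer [ 0.511 -0.415  0.1  ]
   side [ 0.499 -0.384  0.1  ]
k2 [ 0.503 -0.359  0.088]
   side [ 0.491 -0.335  0.088]
k3 [ 0.493 -0.299  0.088]
   side [ 0.486 -0.276  0.088]
j [0.435 0.306 0.01 ]
   side [0.426 0.304 0.01 ]
j [0.466 0.403 0.01 ]
   side [0.462 0.401 0.01 ]
j [0.564 0.403 0.01 ]
   side [0.561 0.401 0.01 ]
j [0.538 0.32  0.01 ]
   side [0.536 0.319 0.01 ]
j [0.635 0.303 0.01 ]
   side [0.634 0.294 0.01 ]
rim [0.499 0.035 0.1  ]
rim [0.621 0.025 0.1  ]
rim [ 0.596 -0.146  0.1  ]
rim [ 0.473 -0.127  0.1  ]
box [ 0.438 -0.258  0.06 ]
box [ 0.553 -0.257  0.06 ]
box [ 0.568 -0.453  0.06 ]
box [ 0.449 -0.46   0.06 ]
mat [0.418 0.447 0.002]
mat [0.659 0.442 0.002]
mat [0.655 0.273 0.002]
mat [0.411 0.266 0.002]
```

View pics/c1.png

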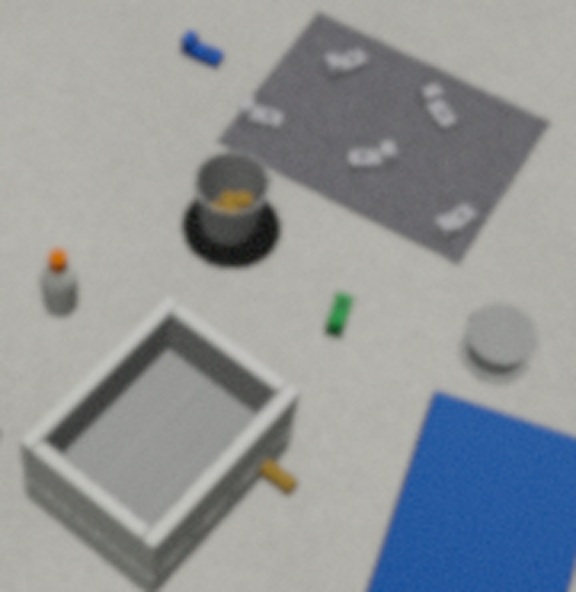

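```bash
cat >> h.py <<'E'
def rows(*targets):
    """targets: (x,y,z,yaw_deg): print shift/turn rows from the present pose (start of a call)"""
    s=get_state(); p=s['tcp_pos']; y=s['eef_rot'][2]
    print('at',np.round(p,4),'yaw',round(np.degrees(y),1),'rp',np.round(s['eef_rot'][:2],3),'w',round(s['gripper_width']*.0878,4),'F',np.round(s['wrist_force'],1),'t',s['clock'])
    c,sn=np.cos(y),np.sin(y)
    for x,yy,z,a in targets:
        d=np.array([x,yy,z])-p; t=np.degrees(y)-a
        print(np.round([d[0]*c+d[1]*sn, d[0]*sn-d[1]*c, -d[2], ],4), round((t+180)%360-180,1))
E
python3 -c "
from h import *
rows((.232,-.553,.30,22.7),(.45,-.3,.30,10),(.50,.34,.28,0))"
```

```text
at [ 0.2317 -0.5529  0.222 ] yaw 22.7 rp [-3.14 -0.  ] w 0.0879 F [0.  1.  0.3] t 0.15
[ 0.0002  0.0002 -0.078 ] 0.0
[ 0.2991 -0.1489 -0.078 ] 12.7
[ 0.5925 -0.7198 -0.058 ] 22.7
```

>>> play_rows(rows=[[0, 0, -0.078, 0, 0.0878], [0.1, -0.05, -0.078, 4, 0.0878], [0.2, -0.1, -0.078, 8, 0.0878], [0.3, -0.15, -0.078, 12.7, 0.0878], [0.3, -0.15, -0.078, 12.7, 0.0878], [0.3, -0.15, -0.078, 12.7, 0.0878], [0.3, -0.15, -0.078, 12.7, 0.0878], [0.3, -0.15, -0.078, 12.7, 0.0878]])

```text
clock: 1.15
tcp_pos: [0.4514, -0.2976, 0.3005]
eef_rot: [-3.141, 0.0, 0.178]
wrist_force: [-0.2, -0.6, 0.4]
gripper_width: 1.0
```

>>> play_rows(rows=[[0.36, -0.53, 0.02, 10, 0.0878], [0.36, -0.53, 0.02, 10, 0.0878], [0.36, -0.53, 0.02, 10, 0.0878], [0.36, -0.53, 0.02, 10, 0.0878], [0.36, -0.53, 0.02, 10, 0.0878], [0.36, -0.53, 0.02, 10, 0.0878], [0.36, -0.53, 0.02, 10, 0.0878], [0.36, -0.53, 0.02, 10, 0.0878], [0.36, -0.53, 0.02, 10, 0.0878], [0.36, -0.53, 0.02, 10, 0.0878], [0.36, -0.53, 0.02, 10, 0.0878], [0.36, -0.53, 0.02, 10, 0.0878]])

```text
clock: 2.65
tcp_pos: [0.7132, 0.2854, 0.2793]
eef_rot: [3.141, 0.001, 0.001]
wrist_force: [-0.9, -0.9, -0.8]
gripper_width: 0.998
```

```bash
python3 -c "
from h import *
save('wrist','w1'); rows((.5,.34,.28,0))"
```

```text
at [0.7129 0.2842 0.2798] yaw 0.0 rp [3.14e+00 1.00e-03] w 0.0873 F [-0.4 -0.7 -0.1] t 2.7
[-2.129e-01 -5.590e-02 -2.000e-04] 0.0
```

View pics/w1.png

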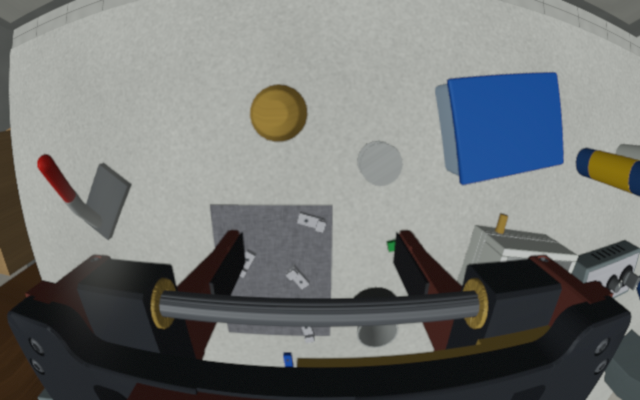

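The wrist view has +x up and +y left. The gripper hides what lies behind the tool, so I'll move back in -x to see the whole mat.

>>> play_rows(rows=[[-0.3, -0.075, -0.02, 0, 0.0878], [-0.3, -0.075, -0.02, 0, 0.0878], [-0.3, -0.075, -0.02, 0, 0.0878], [-0.3, -0.075, -0.02, 0, 0.0878], [-0.3, -0.075, -0.02, 0, 0.0878], [-0.3, -0.075, -0.02, 0, 0.0878], [-0.3, -0.075, -0.02, 0, 0.0878], [-0.3, -0.075, -0.02, 0, 0.0878]])

```text
clock: 3.7
tcp_pos: [0.4142, 0.3594, 0.3007]
eef_rot: [3.142, -0.001, -0.001]
wrist_force: [0.0, 0.8, -0.5]
gripper_width: 0.999
```

```bash
python3 -c "
from h import *
f=save('wrist','w2',(150,60,490,300),2.35); rows((.5,.34,.28,0))
im=f['image'].astype(int)
mx=im.max(2);mn=im.min(2)
# mat mask: dark grey; jaws: pale blobs inside the mat's hull
mat=((mx<135)&(mx>60)&(mx-mn<25)).astype(np.uint8)
for j in [(.43,.305),(.464,.402),(.562,.402),(.537,.32),(.635,.3)]: print(np.round(proj(f,(*j,.01),True)))
"
```

```text
at [0.4142 0.3596 0.3005] yaw -0.1 rp [ 3.141 -0.   ] w 0.0876 F [-0.1  0.1  0.3] t 3.75
[0.0858 0.0194 0.0205] -0.1
[355. 154.]
[289. 131.]
[288.  65.]
[345.  81.]
[359.  18.]
```

View pics/w2.png

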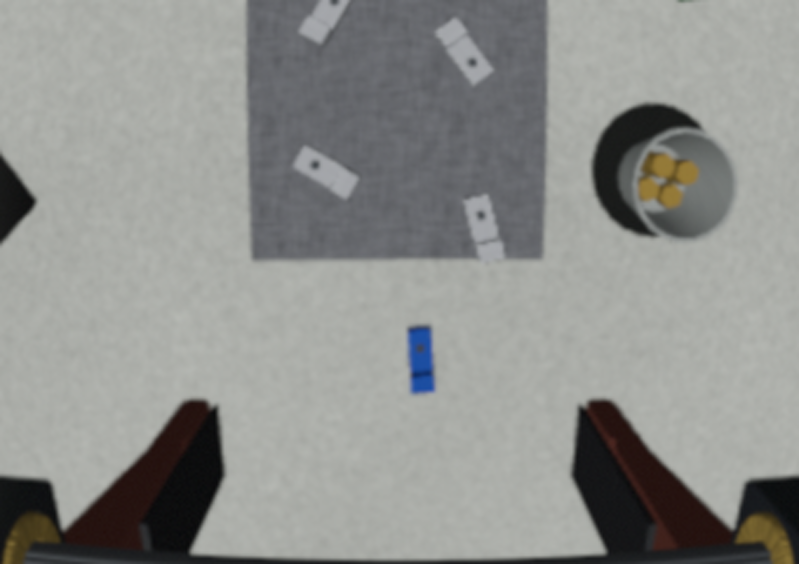

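The crop shows four whole pale jaws, and the fifth continues above the crop. One jaw's nose is at the near mat edge, and the blue look-alike at crop (421,360) is off the mat. The cup (685,183) holds about 5 brass spacers in one or two layers. Next: jaw poses by segmentation.

```bash
cat > jaws.py <<'E'
from h import *
import sys
def find(f,zc=.016,exp=[(.43,.305),(.464,.402),(.562,.402),(.537,.32),(.635,.3)],r=.035):
    im=f['image']; h,w=im.shape[:2]; V=im.max(2)
    # rectify the mat plane region to a metric top view at height zc: 0.5 mm/px
    X=np.arange(.36,.72,.0005); Y=np.arange(.22,.50,.0005)
    gx,gy=np.meshgrid(X,Y,indexing='ij')
    T=f['T']; P=np.stack([gx,gy,np.full_like(gx,zc)],-1)-T[:3,3]; q=P@T[:3,:3]
    rr=np.hypot(q[...,0],q[...,1]); k=np.arctan2(rr,-q[...,2])/np.maximum(rr,1e-9)
    u=(f['cx']+f['fx']*q[...,0]*k).astype(np.float32); v=(f['cy']-f['fy']*q[...,1]*k).astype(np.float32)
    g=cv2.remap(im,u,v,cv2.INTER_LINEAR)[::-1,::-1]  # +x up, +y left
    return g,X,Y
if __name__=='__main__':
    f=load(sys.argv[1]); g,X,Y=find(f)
    cv2.imwrite('pics/%s_top.png'%sys.argv[1],g[:,:,::-1])
    V=g.min(2)
    print('mat',[np.round(np.percentile(V[300:320],p)) for p in (10,50,90,98)])
    m=(cv2.GaussianBlur(V,(5,5),0)>125).astype(np.uint8)
    cs,_=cv2.findContours(m,cv2.RETR_EXTERNAL,cv2.CHAIN_APPROX_NONE)
    for c in cs:
        (a,b),(w,h),t=cv2.minAreaRect(c)
        if 300<cv2.contourArea(c)*.25<1500:
            x=X[-1]-b*.0005; y=Y[-1]-a*.0005
            bx=cv2.boxPoints(((a,b),(w,h),t)); e=[bx[1]-bx[0],bx[2]-bx[1]]; e=max(e,key=np.linalg.norm)
            yaw=np.degrees(np.arctan2(-e[0],-e[1]))%180
            print('jaw %.4f %.4f axis yaw %.1f size %.1f x %.1f'%(x,y,yaw,max(w,h)/2,min(w,h)/2))
E
python3 jaws.py w2
```

```text
mat [np.float64(99.0), np.float64(105.0), np.float64(171.0), np.float64(172.0)]
```

View pics/w2_top.png

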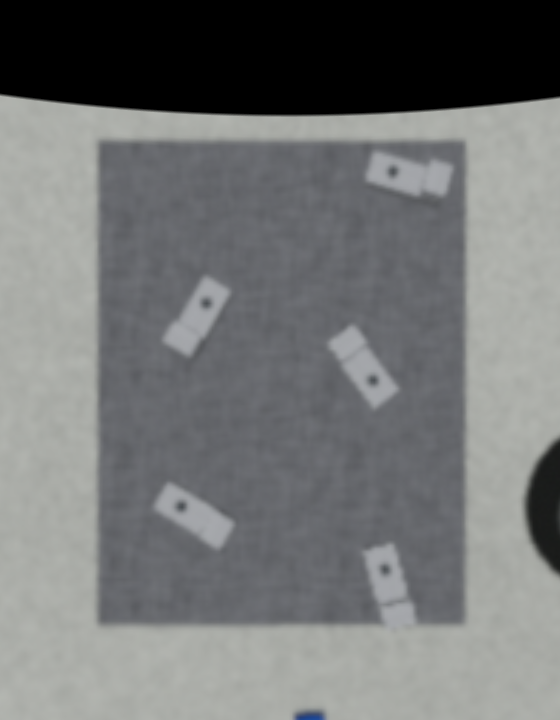

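```bash
sed -i 's/RETR_EXTERNAL/RETR_LIST/; s/^    cs,_=/    m[:144]=0;m[622:]=0;m[:,:102]=0;m[:,462:]=0\n    cs,_=/; s/>125/>138/' jaws.py; python3 jaws.py w2; python3 -c "
from h import *
f=load('w2')
g=f['image'].astype(int)
# cup: rim ellipse & pad circle
for n,(u,v),z in [('rimc',(685,183),.063)]:
    print(onz(f,150+u/2.35,60+v/2.35,z,True))
for u in [(634,183),(736,183),(685,128),(685,239)]: print('rim',onz(f,150+u[0]/2.35,60+u[1]/2.35,.063,True))
for u in [(592,172),(655,103)]: print('pad',onz(f,150+u[0]/2.35,60+u[1]/2.35,.003,True))
for u in [(655,237)]: print('pad',onz(f,150+u[0]/2.35,60+u[1]/2.35,.003,True))
"
```

```text
mat [np.float64(99.0), np.float64(105.0), np.float64(171.0), np.float64(172.0)]
jaw 0.4326 0.3068 axis yaw 14.9 size 27.9 x 15.9
jaw 0.4621 0.4027 axis yaw 57.2 size 39.2 x 15.7
jaw 0.5363 0.3182 axis yaw 34.0 size 40.3 x 16.4
jaw 0.5614 0.4009 axis yaw 145.1 size 39.3 x 16.4
jaw 0.6322 0.2952 axis yaw 81.7 size 41.4 x 17.6
[0.46171747 0.19210756 0.063     ]
rim [0.4603087  0.22389421 0.063     ]
rim [0.46349615 0.15847189 0.063     ]
rim [0.49362687 0.19354033 0.063     ]
rim [0.42884122 0.18992303 0.063     ]
pad [0.4621875  0.23283703 0.003     ]
pad [0.50949557 0.19077837 0.003     ]
pad [0.4206377  0.18680095 0.003     ]
```

```bash
cat >> h.py <<'E'
def plan(start,*targets):
    x0,y0,z0,a0=start; c,s=np.cos(np.radians(a0)),np.sin(np.radians(a0))
    for x,y,z,a in targets:
        d=[x-x0,y-y0,z-z0]
        print((x,y,z,a),'->',np.round([d[0]*c+d[1]*s, d[0]*s-d[1]*c, -d[2]],4), round((a0-a+180)%360-180,1))
E
python3 - <<'E'
from h import *
B=np.array([.547,-.053]); yb=-8
def bl(x,y):
    a=np.radians(yb); return B+[x*np.cos(a)-y*np.sin(a), x*np.sin(a)+y*np.cos(a)]
J=[(.4265,.3055,15),(.4621,.4027,57),(.5363,.3182,34),(.5614,.4009,-35),(.6322,.2952,79)]
L=[-50,-25,0,25,50]
prev=(.4142,.3596,.3005,0)
for j,l in zip(J,L):
    D=bl(0,l/1000); D=(round(D[0],3),round(D[1],3))
    up=(j[0],j[1],.12,j[2])
    print('PICK'); plan(prev,up,(j[0],j[1],.006,j[2]),(j[0],j[1],.17,j[2]))
    st=(j[0],j[1],.17,j[2]); print('DROP'); plan(st,(*D,.17,yb),(*D,.08,yb))
    prev=(*D,.17,yb)
E
```

```text
PICK
(0.4265, 0.3055, 0.12, 15) -> [0.0123 0.0541 0.1805] -15
(0.4265, 0.3055, 0.006, 15) -> [0.0123 0.0541 0.2945] -15
(0.4265, 0.3055, 0.17, 15) -> [0.0123 0.0541 0.1305] -15
DROP
(np.float64(0.54), np.float64(-0.103), 0.17, -8) -> [ 0.0039  0.424  -0.    ] 23
(np.float64(0.54), np.float64(-0.103), 0.08, -8) -> [0.0039 0.424  0.09  ] 23
PICK
(0.4621, 0.4027, 0.12, 57) -> [-0.1475 -0.4899  0.05  ] -65
(0.4621, 0.4027, 0.006, 57) -> [-0.1475 -0.4899  0.164 ] -65
(0.4621, 0.4027, 0.17, 57) -> [-0.1475 -0.4899 -0.    ] -65
DROP
(np.float64(0.544), np.float64(-0.078), 0.17, -8) -> [-0.3585  0.3305 -0.    ] 65
(np.float64(0.544), np.float64(-0.078), 0.08, -8) -> [-0.3585  0.3305  0.09  ] 65
PICK
(0.5363, 0.3182, 0.12, 34) -> [-0.0628 -0.3913  0.05  ] -42
(0.5363, 0.3182, 0.006, 34) -> [-0.0628 -0.3913  0.164 ] -42
(0.5363, 0.3182, 0.17, 34) -> [-0.0628 -0.3913 -0.    ] -42
DROP
(np.float64(0.547), np.float64(-0.053), 0.17, -8) -> [-0.1987  0.3137 -0.    ] 42
(np.float64(0.547), np.float64(-0.053), 0.08, -8) -> [-0.1987  0.3137  0.09  ] 42
PICK
(0.5614, 0.4009, 0.12, -35) -> [-0.0489 -0.4515  0.05  ] 27
(0.5614, 0.4009, 0.006, -35) -> [-0.0489 -0.4515  0.164 ] 27
(0.5614, 0.4009, 0.17, -35) -> [-0.0489 -0.4515 -0.    ] 27
DROP
(np.float64(0.55), np.float64(-0.028), 0.17, -8) -> [ 0.2367  0.3579 -0.    ] -27
(np.float64(0.55), np.float64(-0.028), 0.08, -8) -> [0.2367 0.3579 0.09  ] -27
PICK
(0.6322, 0.2952, 0.12, 79) -> [ 0.0364 -0.3315  0.05  ] -87
(0.6322, 0.2952, 0.006, 79) -> [ 0.0364 -0.3315  0.164 ] -87
(0.6322, 0.2952, 0.17, 79) -> [ 0.0364 -0.3315 -0.    ] -87
DROP
(np.float64(0.554), np.float64(-0.003), 0.17, -8) -> [-0.3076 -0.0199 -0.    ] 87
(np.float64(0.554), np.float64(-0.003), 0.08, -8) -> [-0.3076 -0.0199  0.09  ] 87
```

>>> play_rows(rows=[[0.012, 0.054, 0.06, -8, 0.04], [0.012, 0.054, 0.12, -15, 0.04], [0.012, 0.054, 0.18, -15, 0.04], [0.012, 0.054, 0.23, -15, 0.04], [0.012, 0.054, 0.27, -15, 0.04], [0.012, 0.054, 0.294, -15, 0.04], [0.012, 0.054, 0.294, -15, 0.04], [0.012, 0.054, 0.294, -15, 0.0], [0.012, 0.054, 0.294, -15, 0.0], [0.012, 0.054, 0.294, -15, 0.0], [0.012, 0.054, 0.24, -15, 0.0], [0.012, 0.054, 0.18, -15, 0.0]], force=20)

```text
clock: 5.25
tcp_pos: [0.4238, 0.3059, 0.1215]
eef_rot: [3.141, 0.002, 0.262]
wrist_force: [1.3, -0.1, -0.4]
gripper_width: 0.179
```

>>> play_rows(rows=[[0.004, 0.03, -0.05, 0, 0.0], [0.004, 0.424, -0.05, 23, 0.0], [0.004, 0.424, -0.05, 23, 0.0], [0.004, 0.424, -0.05, 23, 0.0], [0.004, 0.424, -0.05, 23, 0.0], [0.004, 0.424, -0.05, 23, 0.0], [0.004, 0.424, -0.05, 23, 0.0], [0.004, 0.424, -0.05, 23, 0.0], [0.004, 0.424, -0.05, 23, 0.0], [0.004, 0.424, -0.05, 23, 0.0], [0.004, 0.424, 0.0, 23, 0.0], [0.004, 0.424, 0.0, 23, 0.0]])

```text
clock: 6.75
tcp_pos: [0.5349, -0.0992, 0.1181]
eef_rot: [-3.14, 0.008, -0.137]
wrist_force: [-0.7, 0.6, -0.1]
gripper_width: 0.181
```

```bash
python3 -c "
from h import *
rows((.540,-.103,.08,-8))
f=save('wrist','w3')"
```

```text
at [ 0.5349 -0.0992  0.1181] yaw -7.8 rp [-3.14   0.008] w 0.0159 F [-0.7  0.6 -0.1] t 6.75
[0.0055 0.0031 0.0381] 0.2
```

View pics/w3.png

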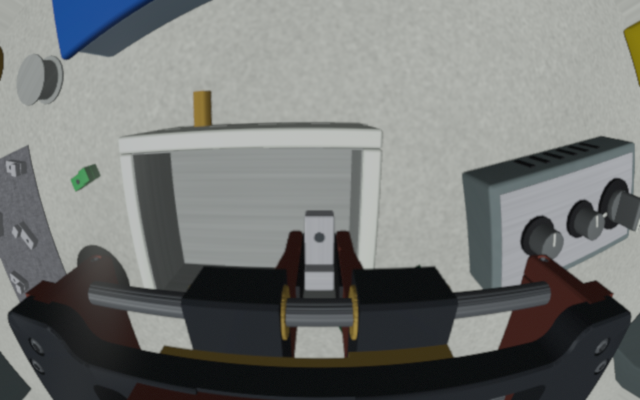

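The jaw is held at (318,240) over the basin, clear of the right wall. The far rim corners are at (120,137) and (382,129). The timer with the bar grip is the right-hand knob.

```bash
python3 -c "
from h import *
f=load('w3')
P=[onz(f,u,v,.1,True)[:2] for u,v in [(120,137),(382,129),(134,153),(363,150),(357,240),(375,240)]]
for p in P: print(np.round(p,4))
d=P[0]-P[1]; d/=np.linalg.norm(d); n=np.array([-d[1],d[0]]) 
print('yaw',np.degrees(np.arctan2(d[1],d[0]))-90,'centre',(P[0]+P[1])/2+n*.067, 'len',np.linalg.norm(P[0]-P[1]))
for k in [(548,238),(586,218),(621,203)]: print('knob',onz(f,*k,.088,True))
"
```

```text
[0.6194 0.0229]
[ 0.5952 -0.1457]
[0.6064 0.0137]
[ 0.5842 -0.1331]
[ 0.5278 -0.1236]
[ 0.5261 -0.1352]
yaw -8.156876896085123 centre [ 0.54101681 -0.05189317] len 0.17042273519870457
knob [ 0.49467291 -0.288489    0.088     ]
knob [ 0.50450402 -0.3371869   0.088     ]
knob [ 0.51027497 -0.39546784  0.088     ]
```

>>> play_rows(rows=[[0.006, -0.006, 0.02, 0, 0.0], [0.006, -0.006, 0.045, 0, 0.0], [0.006, -0.006, 0.045, 0, 0.026], [0.006, -0.006, 0.045, 0, 0.026], [0.006, -0.006, 0.0, 0, 0.026], [0.006, -0.006, -0.05, 0, 0.026], [0.006, -0.006, -0.05, 0, 0.04]])

```text
clock: 7.68
tcp_pos: [0.5491, -0.098, 0.1765]
eef_rot: [3.14, -0.011, -0.139]
wrist_force: [-0.4, 0.1, -0.3]
gripper_width: 0.373
```

```bash
python3 -c "
from h import *
rows((.4621,.4027,.17,57),(.4621,.4027,.006,57))"
```

```text
at [ 0.5491 -0.098   0.1765] yaw -8.0 rp [ 3.14  -0.011] w 0.0328 F [-0.4  0.1 -0.3] t 7.675
[-0.1555 -0.4838  0.0065] -65.0
[-0.1555 -0.4838  0.1705] -65.0
```

>>> play_rows(rows=[[-0.154, -0.484, 0, -65, 0.04], [-0.154, -0.484, 0, -65, 0.04], [-0.154, -0.484, 0, -65, 0.04], [-0.154, -0.484, 0, -65, 0.04], [-0.154, -0.484, 0, -65, 0.04], [-0.154, -0.484, 0, -65, 0.04], [-0.154, -0.484, 0, -65, 0.04], [-0.154, -0.484, 0.0, -65, 0.04], [-0.154, -0.484, 0.03, -65, 0.04], [-0.154, -0.484, 0.08, -65, 0.04], [-0.154, -0.484, 0.13, -65, 0.04], [-0.154, -0.484, 0.164, -65, 0.04]])

```text
clock: 9.18
tcp_pos: [0.4587, 0.4031, 0.0047]
eef_rot: [-3.141, 0.002, 0.996]
wrist_force: [0.8, 0.8, -0.1]
gripper_width: 0.458
```

>>> play_rows(rows=[[0, 0, 0, 0, 0.04], [0, 0, 0, 0, 0.0], [0, 0, 0, 0, 0.0], [0, 0, 0, 0, 0.0], [0, 0, -0.06, 0, 0.0], [0, 0, -0.12, 0, 0.0], [0, 0, -0.164, 0, 0.0]])

```text
clock: 10.05
tcp_pos: [0.4604, 0.4041, 0.1738]
eef_rot: [3.141, -0.003, 0.995]
wrist_force: [0.6, -0.2, -1.3]
gripper_width: 0.178
```

```bash
cat >> h.py <<'E'
BC=np.array([.542,-.052]); BY=-8.2
def bl(x,y):
    a=np.radians(BY); return tuple(np.round(BC+[x*np.cos(a)-y*np.sin(a), x*np.sin(a)+y*np.cos(a)],4))
E
python3 -c "
from h import *
rows()
s=(.4621,.4027,.17,57); d=bl(0,-.015); plan(s,(*d,.17,-8),(*d,.08,-8)); s=(*d,.17,-8)
j=(.5363,.3182); plan(s,(*j,.17,34),(*j,.006,34)); s=(*j,.17,34)
d=bl(0,.012); plan(s,(*d,.17,-8)); s=(*d,.17,-8)
j=(.5614,.4009); plan(s,(*j,.17,-35)); s=(*j,.17,-35)
d=bl(0,.038); plan(s,(*d,.17,-8)); s=(*d,.17,-8)
j=(.6322,.2952);plan(s,(*j,.17,79)); s=(*j,.17,79)
d=bl(0.0,0); plan(s,(*d,.17,-8))
"
```

```text
at [0.4604 0.4041 0.1738] yaw 57.0 rp [ 3.141e+00 -3.000e-03] w 0.0157 F [ 0.6 -0.2 -1.3] t 10.05
(np.float64(0.5399), np.float64(-0.0668), 0.17, -8) -> [-0.3514  0.321  -0.    ] 65
(np.float64(0.5399), np.float64(-0.0668), 0.08, -8) -> [-0.3514  0.321   0.09  ] 65
(0.5363, 0.3182, 0.17, 34) -> [-0.0571 -0.3808 -0.    ] -42
(0.5363, 0.3182, 0.006, 34) -> [-0.0571 -0.3808  0.164 ] -42
(np.float64(0.5437), np.float64(-0.0401), 0.17, -8) -> [-0.1942  0.3012 -0.    ] 42
(0.5614, 0.4009, 0.17, -35) -> [-0.0438 -0.4392 -0.    ] 27
(np.float64(0.5474), np.float64(-0.0144), 0.17, -8) -> [ 0.2267  0.3482 -0.    ] -27
(0.6322, 0.2952, 0.17, 79) -> [ 0.0409 -0.3184 -0.    ] -87
(np.float64(0.542), np.float64(-0.052), 0.17, -8) -> [-0.358  -0.0223 -0.    ] 87
```

>>> play_rows(rows=[[-0.351, 0.321, 0, 65, 0], [-0.351, 0.321, 0, 65, 0], [-0.351, 0.321, 0, 65, 0], [-0.351, 0.321, 0, 65, 0], [-0.351, 0.321, 0, 65, 0], [-0.351, 0.321, 0, 65, 0], [-0.351, 0.321, 0, 65, 0], [-0.351, 0.321, 0, 65, 0], [-0.351, 0.321, 0.05, 65, 0], [-0.351, 0.321, 0.09, 65, 0], [-0.351, 0.321, 0.09, 65, 0.03], [-0.351, 0.321, 0.09, 65, 0.03]])

```text
clock: 11.55
tcp_pos: [0.5391, -0.0655, 0.082]
eef_rot: [3.142, -0.002, -0.139]
wrist_force: [1.0, 0.4, 0.4]
gripper_width: 0.333
```

>>> play_rows(rows=[[0, 0, -0.04, 0, 0.04], [0, 0, -0.09, 0, 0.04], [-0.057, -0.381, -0.09, -42, 0.04], [-0.057, -0.381, -0.09, -42, 0.04], [-0.057, -0.381, -0.09, -42, 0.04], [-0.057, -0.381, -0.09, -42, 0.04], [-0.057, -0.381, -0.09, -42, 0.04], [-0.057, -0.381, -0.09, -42, 0.04], [-0.057, -0.381, -0.09, -42, 0.04], [-0.057, -0.381, -0.03, -42, 0.04], [-0.057, -0.381, 0.03, -42, 0.04], [-0.057, -0.381, 0.074, -42, 0.04]])

```text
clock: 13.05
tcp_pos: [0.5347, 0.319, 0.0063]
eef_rot: [3.141, -0.001, 0.594]
wrist_force: [1.0, -0.4, -0.0]
gripper_width: 0.457
```

>>> play_rows(rows=[[0, 0, 0, 0, 0.04], [0, 0, 0, 0, 0.0], [0, 0, 0, 0, 0.0], [0, 0, 0, 0, 0.0], [0, 0, -0.06, 0, 0.0], [0, 0, -0.12, 0, 0.0], [0, 0, -0.164, 0, 0.0]])

```text
clock: 13.92
tcp_pos: [0.5352, 0.3201, 0.174]
eef_rot: [3.141, -0.003, 0.594]
wrist_force: [0.5, 0.1, -0.5]
gripper_width: 0.174
```

Third jaw held. On to dropping it and picking the fourth.

>>> play_rows(rows=[[-0.194, 0.301, 0, 42, 0], [-0.194, 0.301, 0, 42, 0], [-0.194, 0.301, 0, 42, 0], [-0.194, 0.301, 0, 42, 0], [-0.194, 0.301, 0, 42, 0], [-0.194, 0.301, 0, 42, 0], [-0.194, 0.301, 0, 42, 0], [-0.194, 0.301, 0.03, 42, 0], [-0.194, 0.301, 0.09, 42, 0], [-0.194, 0.301, 0.09, 42, 0], [-0.194, 0.301, 0.09, 42, 0.03], [-0.194, 0.301, 0.09, 42, 0.03]])

```text
clock: 15.42
tcp_pos: [0.5442, -0.0382, 0.083]
eef_rot: [3.142, -0.004, -0.138]
wrist_force: [0.2, 0.4, -0.3]
gripper_width: 0.332
```

>>> play_rows(rows=[[0, 0, -0.04, 0, 0.04], [0, 0, -0.09, 0, 0.04], [-0.044, -0.439, -0.09, 27, 0.04], [-0.044, -0.439, -0.09, 27, 0.04], [-0.044, -0.439, -0.09, 27, 0.04], [-0.044, -0.439, -0.09, 27, 0.04], [-0.044, -0.439, -0.09, 27, 0.04], [-0.044, -0.439, -0.09, 27, 0.04], [-0.044, -0.439, -0.09, 27, 0.04], [-0.044, -0.439, -0.09, 27, 0.04], [-0.044, -0.439, -0.03, 27, 0.04], [-0.044, -0.439, 0.03, 27, 0.04]])

```text
clock: 16.92
tcp_pos: [0.5611, 0.4032, 0.0522]
eef_rot: [-3.137, -0.002, -0.61]
wrist_force: [0.6, 0.3, 0.1]
gripper_width: 0.456
```

>>> play_rows(rows=[[0, 0, 0.044, 0, 0.04], [0, 0, 0.044, 0, 0.04], [0, 0, 0.044, 0, 0.0], [0, 0, 0.044, 0, 0.0], [0, 0, 0.044, 0, 0.0], [0, 0, 0, 0, 0.0], [0, 0, -0.06, 0, 0.0], [0, 0, -0.12, 0, 0.0]])

```text
clock: 17.92
tcp_pos: [0.5591, 0.4023, 0.1725]
eef_rot: [3.141, 0.0, -0.61]
wrist_force: [0.7, 0.5, 0.0]
gripper_width: 0.181
```

>>> play_rows(rows=[[0.227, 0.348, 0, -27, 0], [0.227, 0.348, 0, -27, 0], [0.227, 0.348, 0, -27, 0], [0.227, 0.348, 0, -27, 0], [0.227, 0.348, 0, -27, 0], [0.227, 0.348, 0, -27, 0], [0.227, 0.348, 0, -27, 0], [0.227, 0.348, 0, -27, 0], [0.227, 0.348, 0.05, -27, 0], [0.227, 0.348, 0.09, -27, 0], [0.227, 0.348, 0.09, -27, 0.026], [0.227, 0.348, 0.09, -27, 0.026]])

```text
clock: 19.42
tcp_pos: [0.547, -0.012, 0.0819]
eef_rot: [-3.141, -0.001, -0.138]
wrist_force: [0.6, 0.4, 0.8]
gripper_width: 0.295
```

>>> play_rows(rows=[[0, 0, -0.04, 0, 0.03], [0, 0, -0.09, 0, 0.04], [0.041, -0.318, -0.09, -87, 0.04], [0.041, -0.318, -0.09, -87, 0.04], [0.041, -0.318, -0.09, -87, 0.04], [0.041, -0.318, -0.09, -87, 0.04], [0.041, -0.318, -0.09, -87, 0.04], [0.041, -0.318, -0.09, -87, 0.04], [0.041, -0.318, -0.09, -87, 0.04], [0.041, -0.318, -0.09, -87, 0.04], [0.041, -0.318, -0.09, -87, 0.04], [0.041, -0.318, -0.03, -87, 0.04]])

```text
clock: 20.92
tcp_pos: [0.6364, 0.299, 0.1174]
eef_rot: [3.129, -0.008, 1.376]
wrist_force: [0.0, 0.4, -1.0]
gripper_width: 0.453
```

>>> play_rows(rows=[[0, 0, 0.06, 0, 0.04], [0, 0, 0.104, 0, 0.04], [0, 0, 0.104, 0, 0.04], [0, 0, 0.104, 0, 0.0], [0, 0, 0.104, 0, 0.0], [0, 0, 0.104, 0, 0.0], [0, 0, 0.06, 0, 0.0], [0, 0, 0, 0, 0.0], [0, 0, -0.06, 0, 0.0]])

```text
clock: 22.05
tcp_pos: [0.6303, 0.2964, 0.1724]
eef_rot: [-3.141, 0.0, 1.379]
wrist_force: [0.4, 0.2, -0.4]
gripper_width: 0.178
```

```bash
python3 -c "
from h import *
s=(.6322,.2952,.17,79); d=bl(.025,0); plan(s,(*d,.17,-8),(*d,.09,-8)); s=(*d,.09,-8)
plan(s,(*d,.2,-8),(.36,.19,.2,-8))
"
```

```text
(np.float64(0.5667), np.float64(-0.0556), 0.17, -8) -> [-0.3569  0.0026 -0.    ] 87
(np.float64(0.5667), np.float64(-0.0556), 0.09, -8) -> [-0.3569  0.0026  0.08  ] 87
(np.float64(0.5667), np.float64(-0.0556), 0.2, -8) -> [ 0.   -0.   -0.11] 0
(0.36, 0.19, 0.2, -8) -> [-0.2389 -0.2144 -0.11  ] 0
```

>>> play_rows(rows=[[-0.357, 0.003, 0, 87, 0], [-0.357, 0.003, 0, 87, 0], [-0.357, 0.003, 0, 87, 0], [-0.357, 0.003, 0, 87, 0], [-0.357, 0.003, 0, 87, 0], [-0.357, 0.003, 0, 87, 0], [-0.357, 0.003, 0, 87, 0], [-0.357, 0.003, 0, 87, 0], [-0.357, 0.003, 0, 87, 0], [-0.357, 0.003, 0.04, 87, 0], [-0.357, 0.003, 0.08, 87, 0], [-0.357, 0.003, 0.08, 87, 0]])

```text
clock: 23.55
tcp_pos: [0.5631, -0.0536, 0.0884]
eef_rot: [-3.141, 0.006, -0.136]
wrist_force: [-0.0, 1.1, -0.0]
gripper_width: 0.18
```

>>> play_rows(rows=[[0, 0, 0, 0, 0.03], [0, 0, 0, 0, 0.03], [0, 0, -0.05, 0, 0.03], [0, 0, -0.11, 0, 0.0878], [-0.181, -0.091, -0.21, 0, 0.0878], [-0.181, -0.091, -0.21, 0, 0.0878], [-0.181, -0.091, -0.21, 0, 0.0878], [-0.181, -0.091, -0.21, 0, 0.0878], [-0.181, -0.091, -0.21, 0, 0.0878], [-0.181, -0.091, -0.21, 0, 0.0878], [-0.181, -0.091, -0.21, 0, 0.0878]])

```text
clock: 24.92
tcp_pos: [0.3999, 0.0602, 0.3004]
eef_rot: [3.141, 0.0, -0.14]
wrist_force: [0.6, -0.6, 0.3]
gripper_width: 0.999
```

```bash
python3 -c "
from h import *
rows()
f=save('wrist','w4')"
```

```text
at [0.3999 0.0602 0.3004] yaw -8.0 rp [3.141 0.   ] w 0.0877 F [ 0.6 -0.6  0.3] t 24.925
```

View pics/w4.png

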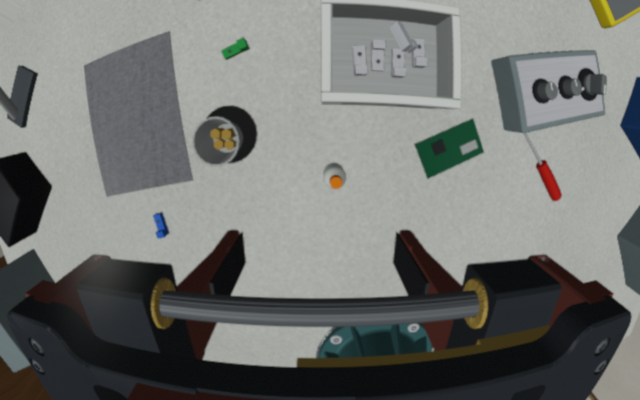

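All five jaws are in the basin at (360-420, 35-70), and the mat is empty. The bottle stands at (335,175), and the cup is at (219,140) on its pad. Next I'll refine the basin, cup and bottle positions for the pour.

```bash
python3 - <<'E'
from h import *
f=load('w4'); im=f['image']
for n,(u,v),z in [('rimL near',(322,103),.1),('rimR near',(460,107),.1),('rimL far',(321,2),.1),('rimR far',(461,10),.1),('flux cap',(335,183),.073),('flux base',(334,165),.0)]:
    print(n,np.round(onz(f,u,v,z,True),4))
for (u,v) in [(195,140),(243,140),(218,117),(218,165)]: print('cup',np.round(onz(f,u,v,.063,True),4))
# pad: dark mask
m=(im.max(2)<45).astype(np.uint8); m[:, :190]=0;m[:,270:]=0;m[:90]=0;m[180:]=0
p=cv2.findNonZero(m).reshape(-1,2); w=np.array([onz(f,*q,.003,True)[:2] for q in p]); print('pad extents',w.min(0),w.max(0))
a=cv2.resize(im[95:190,170:280,::-1],None,fx=5,fy=5,interpolation=cv2.INTER_CUBIC); cv2.imwrite('pics/c2.png',a)
E
```

```text
rimL near [0.4857 0.0434 0.1   ]
rimR near [ 0.4649 -0.1264  0.1   ]
rimL far [0.6089 0.0271 0.1   ]
rimR far [ 0.5913 -0.148   0.1   ]
flux cap [0.383  0.0406 0.073 ]
flux base [0.394 0.037 0.   ]
cup [0.4681 0.2195 0.063 ]
cup [0.4556 0.152  0.063 ]
cup [0.4921 0.1808 0.063 ]
cup [0.4284 0.1931 0.063 ]
pad extents [0.42453261 0.14649266] [0.50842174 0.21290795]
```

View pics/c2.png

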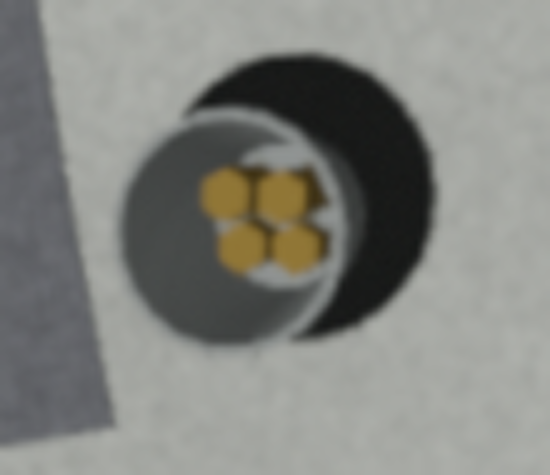

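>>> play_rows(rows=[[0.043, -0.136, 0.1, 0, 0.0878], [0.043, -0.136, 0.15, 0, 0.0878], [0.043, -0.136, 0.17, 0, 0.0878], [0.043, -0.136, 0.17, 0, 0.0878], [0.043, -0.136, 0.2, 0, 0.0878], [0.043, -0.136, 0.23, 0, 0.0878], [0.043, -0.136, 0.256, 0, 0.0878], [0.043, -0.136, 0.256, 0, 0.0878], [0.043, -0.136, 0.256, 0, 0.06], [0.043, -0.136, 0.256, 0, 0.06], [0.043, -0.136, 0.256, 0, 0.06], [0.043, -0.136, 0.256, 0, 0.06]], force=20)

```text
clock: 26.48
tcp_pos: [0.462, 0.1901, 0.0458]
eef_rot: [-3.14, -0.003, -0.139]
wrist_force: [0.5, 3.1, 6.6]
gripper_width: 0.762
```

>>> play_rows(rows=[[0, 0, -0.02, 0, 0.055], [0, 0, -0.06, 0, 0.055], [0, 0, -0.12, 0, 0.055], [0, 0, -0.12, 0, 0.055]])

```text
clock: 26.98
tcp_pos: [0.4634, 0.19, 0.1686]
eef_rot: [-3.139, -0.008, -0.139]
wrist_force: [1.3, 0.9, -3.2]
gripper_width: 0.761
```

```bash
python3 -c "
from h import *
rows()
f=save('side','s2',(230,120,390,280),4)
f=save('wrist','w5',(180,100,460,320),2)
s=cv2.imread('pics/s2.png');w=cv2.imread('pics/w5.png')
w=cv2.resize(w,(400,314)); s=cv2.resize(s,(400,400)); o=np.zeros((400,800,3),np.uint8); o[:,:400]=s;o[:314,400:]=w; cv2.imwrite('pics/m1.png',o)"
```

```text
at [0.4634 0.19   0.1686] yaw -7.9 rp [-3.139 -0.008] w 0.0668 F [ 1.3  0.9 -3.2] t 26.975
```

View pics/m1.png

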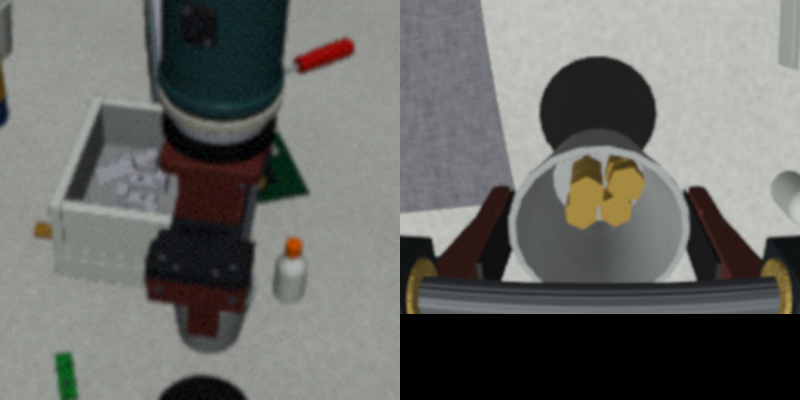

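```bash
sed -i 's/^BC=.*/BC=np.array([.540,-.0515]); BY=-8.2/' h.py; python3 -c "
from h import *
W=[(-110,180),(-110,135),(-95.5,135),(-74,144.6),(-51,142),(-32,132),(-20,128.5),(-14,118.5),(-10.5,107)]
s=(.4614,.1887,.164,-8)
P=[(*bl(x/1000,-.015),z/1000-.017,-8) for x,z in W]
plan(s,*P); print(); plan(P[1],*P)
"
```

```text
(np.float64(0.429), np.float64(-0.0507), 0.16299999999999998, -8) -> [0.0012 0.2416 0.001 ] 0
(np.float64(0.429), np.float64(-0.0507), 0.11800000000000001, -8) -> [0.0012 0.2416 0.046 ] 0
(np.float64(0.4433), np.float64(-0.0527), 0.11800000000000001, -8) -> [0.0157 0.2416 0.046 ] 0
(np.float64(0.4646), np.float64(-0.0558), 0.1276, -8) -> [0.0372 0.2417 0.0364] 0
(np.float64(0.4874), np.float64(-0.0591), 0.12499999999999999, -8) -> [0.0602 0.2418 0.039 ] 0
(np.float64(0.5062), np.float64(-0.0618), 0.115, -8) -> [0.0792 0.2418 0.049 ] 0
(np.float64(0.5181), np.float64(-0.0635), 0.1115, -8) -> [0.0912 0.2419 0.0525] 0
(np.float64(0.524), np.float64(-0.0643), 0.10149999999999999, -8) -> [0.0972 0.2418 0.0625] 0
(np.float64(0.5275), np.float64(-0.0648), 0.09, -8) -> [0.1007 0.2418 0.074 ] 0

(np.float64(0.429), np.float64(-0.0507), 0.16299999999999998, -8) -> [ 0.    -0.    -0.045] 0
(np.float64(0.429), np.float64(-0.0507), 0.11800000000000001, -8) -> [ 0. -0. -0.] 0
(np.float64(0.4433), np.float64(-0.0527), 0.11800000000000001, -8) -> [ 0.0144 -0.     -0.    ] 0
(np.float64(0.4646), np.float64(-0.0558), 0.1276, -8) -> [ 0.036   0.0001 -0.0096] 0
(np.float64(0.4874), np.float64(-0.0591), 0.12499999999999999, -8) -> [ 0.059   0.0002 -0.007 ] 0
(np.float64(0.5062), np.float64(-0.0618), 0.115, -8) -> [0.078  0.0002 0.003 ] 0
(np.float64(0.5181), np.float64(-0.0635), 0.1115, -8) -> [0.09   0.0003 0.0065] 0
(np.float64(0.524), np.float64(-0.0643), 0.10149999999999999, -8) -> [0.096  0.0002 0.0165] 0
(np.float64(0.5275), np.float64(-0.0648), 0.09, -8) -> [0.0995 0.0003 0.028 ] 0
```

>>> play_rows(rows=[[0.001, 0.03, 0, 0, 0.055], [0.001, 0.07, 0, 0, 0.055], [0.001, 0.12, 0, 0, 0.055], [0.001, 0.17, 0, 0, 0.055], [0.001, 0.21, 0, 0, 0.055], [0.001, 0.235, 0, 0, 0.055], [0.001, 0.242, 0, 0, 0.055], [0.001, 0.242, 0.01, 0, 0.055], [0.001, 0.242, 0.025, 0, 0.055], [0.001, 0.242, 0.04, 0, 0.055], [0.001, 0.242, 0.046, 0, 0.055], [0.001, 0.242, 0.046, 0, 0.055]])

```text
clock: 28.58
tcp_pos: [0.4275, -0.0495, 0.1179]
eef_rot: [-3.141, 0.002, -0.138]
wrist_force: [-0.4, -0.4, -2.0]
gripper_width: 0.76
```

>>> play_rows(rows=[[0.005, 0, 0, 0, 0.055], [0.01, 0, 0, 0, 0.055], [0.015, 0, 0, 0, 0.055], [0.02, 0, -0.003, 0, 0.055], [0.025, 0, -0.005, 0, 0.055], [0.031, 0, -0.008, 0, 0.055], [0.036, 0, -0.01, 0, 0.055], [0.042, 0, -0.01, 0, 0.055], [0.048, 0, -0.009, 0, 0.055], [0.054, 0, -0.008, 0, 0.055], [0.059, 0, -0.007, 0, 0.055]])

```text
clock: 29.95
tcp_pos: [0.4881, -0.0593, 0.1262]
eef_rot: [3.141, -0.002, -0.139]
wrist_force: [-2.1, -2.4, 3.5]
gripper_width: 0.757
```

```bash
python3 -c "
from h import *
rows()
f=save('wrist','w6'); g=save('scene','sc6',(250,140,410,300),2.5)
a=cv2.imread('pics/w6.png')[60:340,140:540]; b=cv2.imread('pics/sc6.png'); o=np.zeros((400,800,3),np.uint8); o[:280,:400]=a;o[:,400:]=b; cv2.imwrite('pics/m2.png',o)"
```

```text
at [ 0.4881 -0.0593  0.1262] yaw -7.9 rp [ 3.141e+00 -2.000e-03] w 0.0664 F [-2.1 -2.4  3.5] t 29.95
```

View pics/m2.png

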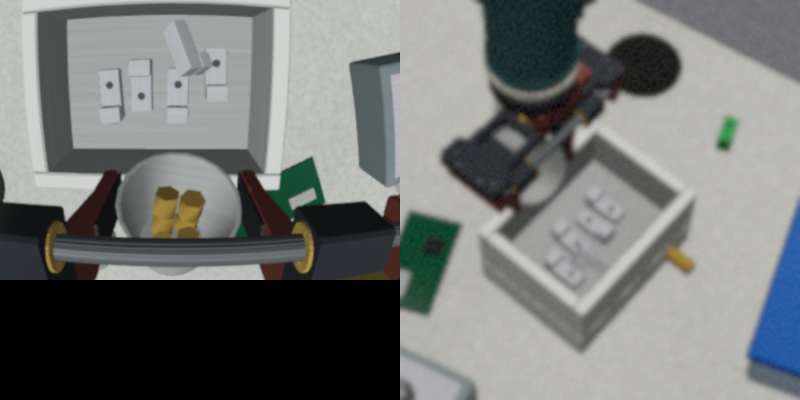

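The cup pivots as planned: in the scene view (right half) its mouth at (540,185) faces into the basin. Carrying on to about 115-120°.

>>> play_rows(rows=[[0.006, 0, 0.003, 0, 0.055], [0.012, 0, 0.006, 0, 0.055], [0.019, 0, 0.01, 0, 0.055], [0.025, 0, 0.012, 0, 0.055], [0.031, 0, 0.0135, 0, 0.055], [0.034, 0, 0.018, 0, 0.055], [0.037, 0, 0.023, 0, 0.055], [0.039, 0, 0.029, 0, 0.055], [0.041, 0, 0.035, 0, 0.055], [0.041, 0, 0.035, 0, 0.055], [0.041, 0, 0.035, 0, 0.055], [0.041, 0, 0.035, 0, 0.055]])

```text
clock: 31.55
tcp_pos: [0.5283, -0.0646, 0.0906]
eef_rot: [3.141, -0.002, -0.139]
wrist_force: [3.1, -3.2, 0.4]
gripper_width: 0.756
```

>>> play_rows(rows=[[0, 0, 0, 0, 0.055], [-0.004, 0, -0.012, 0, 0.055], [0, 0, 0, 0, 0.055], [-0.004, 0, -0.012, 0, 0.055], [0, 0, 0, 0, 0.055], [-0.004, 0, -0.012, 0, 0.055], [0, 0, 0, 0, 0.055], [0, 0, 0, 0, 0.055]])

```text
clock: 32.55
tcp_pos: [0.5277, -0.0643, 0.09]
eef_rot: [-3.141, -0.001, -0.139]
wrist_force: [2.0, -0.0, 0.3]
gripper_width: 0.753
```

```bash
python3 -c "
from h import *
rows()
f=save('wrist','w7'); g=save('scene','sc7',(250,140,410,300),2.5)
a=cv2.imread('pics/w7.png')[60:340,140:540]; b=cv2.imread('pics/sc7.png'); o=np.zeros((400,800,3),np.uint8); o[:280,:400]=a;o[:,400:]=b; cv2.imwrite('pics/m3.png',o)"
```

```text
at [ 0.5277 -0.0643  0.09  ] yaw -8.0 rp [-3.141e+00 -1.000e-03] w 0.0661 F [ 2.  -0.   0.3] t 32.55
```

View pics/m3.png

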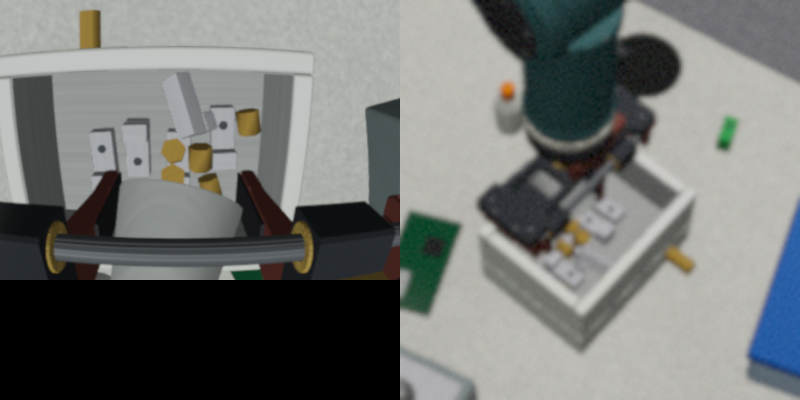

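The wrist view (left half) shows five brass spacers in the basin, and the cup is tipped well past horizontal. I'll lift straight up and let the cup swing back under a lighter grip.

>>> play_rows(rows=[[0, 0, -0.02, 0, 0.055], [0, 0, -0.05, 0, 0.055], [0, 0, -0.08, 0, 0.055], [0, 0, -0.1, 0, 0.055], [0, 0, -0.1, 0, 0.055], [0, 0, -0.1, 0, 0.055]])

```text
clock: 33.4
tcp_pos: [0.5261, -0.064, 0.1897]
eef_rot: [-3.141, 0.002, -0.139]
wrist_force: [-0.1, 0.6, -1.5]
gripper_width: 0.755
```

>>> play_rows(rows=[[0, 0, 0, 0, 0.055], [0, 0, 0, 0, 0.055], [0, 0, 0, 0, 0.055], [0, 0, 0, 0, 0.055]], force=6)

```text
clock: 33.9
tcp_pos: [0.5271, -0.0642, 0.1905]
eef_rot: [-3.141, 0.0, -0.139]
wrist_force: [0.7, -1.0, -1.3]
gripper_width: 0.739
```

```bash
python3 -c "
from h import *
rows()
f=save('wrist','w8'); g=save('scene','sc8',(250,120,410,280),2.5)
a=cv2.imread('pics/w8.png')[20:340,120:520]; b=cv2.imread('pics/sc8.png'); o=np.zeros((400,800,3),np.uint8); o[:320,:400]=a;o[:,400:]=b; cv2.imwrite('pics/m4.png',o)"
```

```text
at [ 0.5271 -0.0642  0.1905] yaw -8.0 rp [-3.141  0.   ] w 0.0649 F [ 0.7 -1.  -1.3] t 33.9
```

View pics/m4.png

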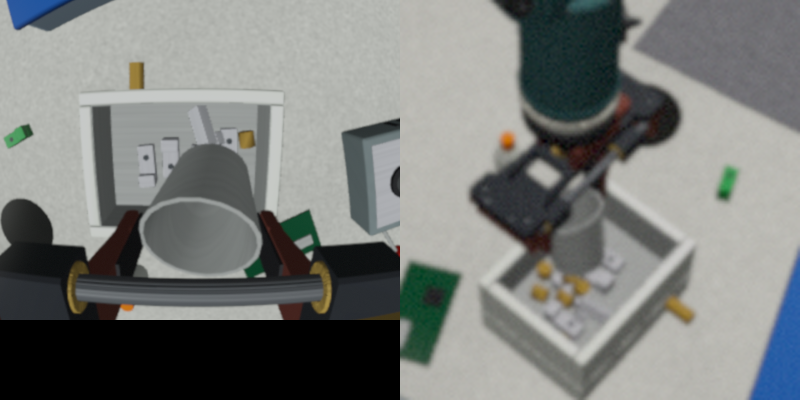

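The cup is empty and has swung back, but it hangs with the foot about 15-20° toward +x. About six spacers show in the basin. I'll jiggle it gently at low grip over the basin to straighten it, then measure again.

>>> play_rows(rows=[[0.008, 0, 0, 0, 0.055], [0, 0, 0, 0, 0.055], [0.008, 0, 0, 0, 0.055], [0, 0, 0, 0, 0.055], [0, 0, 0, 0, 0.055], [0, 0, 0, 0, 0.055], [0, 0, 0, 0, 0.055], [0, 0, 0, 0, 0.055]], force=5)

```text
clock: 35.0
tcp_pos: [0.5272, -0.0642, 0.1907]
eef_rot: [-3.142, -0.0, -0.139]
wrist_force: [-0.4, -0.7, -1.1]
gripper_width: 0.743
```

```bash
python3 -c "
from h import *
rows()
f=save('wrist','w9'); g=save('scene','sc9',(250,120,410,280),2.5)
a=cv2.imread('pics/w9.png')[20:340,120:520]; b=cv2.imread('pics/sc9.png'); o=np.zeros((400,800,3),np.uint8); o[:320,:400]=a;o[:,400:]=b; cv2.imwrite('pics/m5.png',o)"
```

```text
at [ 0.5272 -0.0642  0.1907] yaw -8.0 rp [-3.142 -0.   ] w 0.0653 F [-0.4 -0.7 -1.1] t 35.0
```

View pics/m5.png

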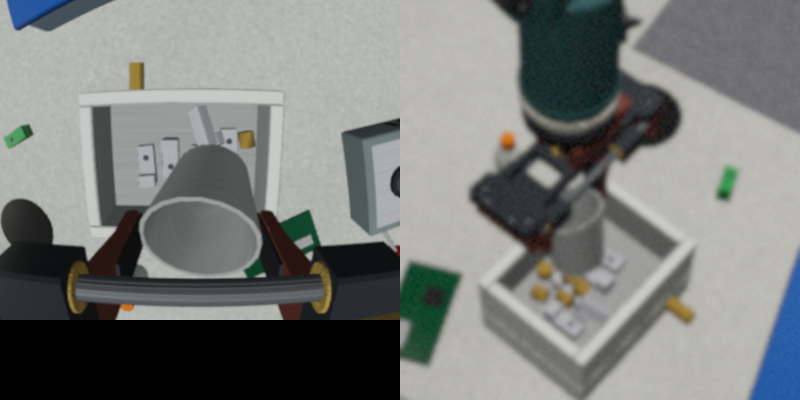

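```bash
cat > tilt.py <<'E'
from h import *
from scipy.optimize import least_squares
def tilt(f,tcp,yaw,rimfar,rimnear,footfar):
    y=np.radians(yaw); ex=np.array([np.cos(y),np.sin(y),0]); px=[rimfar,rimnear,footfar]
    def res(v):
        th,mx,mz=v; a=np.array([-np.sin(th),np.cos(th)]); p=np.array([np.cos(th),np.sin(th)]); M=np.array([mx,mz])
        q=[M+.034*p,M-.034*p,M-.06*a+.0245*p]
        return [proj(f,np.array(tcp)+ex*t[0]+[0,0,t[1]],True)[1]-u for t,u in zip(q,px)]
    r=least_squares(res,[0.2,0,.018]); return np.degrees(r.x[0]),r.x[1:],r.cost
if __name__=='__main__':
    print(tilt(load('w9'),(.5272,-.0642,.1907),-8,217,291,164))
    print(tilt(load('w9'),(.5272,-.0642,.1907),-8,218,293,166))
    print('upright ref',tilt(load('w5'),(.4634,.19,.1686),-8,203,305,189))
E
python3 tilt.py
```

```text
(np.float64(25.105638064652602), array([-0.00624257,  0.00360071]), np.float64(1.5513271556420527e-23))
(np.float64(24.240912589797336), array([-0.00694568,  0.00416386]), np.float64(2.1043022418951534e-25))
upright ref (np.float64(2.4394744600343112), array([-0.00844109, -0.00088106]), np.float64(3.6350710512584224e-27))
```

```bash
python3 -c "
from h import *
s=(.5272,-.0642,.1905,-8)
A=(*bl(-.125,-.03),.19,-8);
plan(s,A,(*bl(-.125,-.03),.118,-8),(*bl(-.0955,-.03),.118,-8))
A=(*bl(-.115,-.03),.18,-8); plan(A,(.462,.189,.18,-8),(.462,.189,.047,-8))"
```

```text
(np.float64(0.412), np.float64(-0.0634), 0.19, -8) -> [-0.1142  0.0152  0.0005] 0
(np.float64(0.412), np.float64(-0.0634), 0.118, -8) -> [-0.1142  0.0152  0.0725] 0
(np.float64(0.4412), np.float64(-0.0676), 0.118, -8) -> [-0.0847  0.0153  0.0725] 0
(0.462, 0.189, 0.18, -8) -> [ 0.0044 -0.2569 -0.    ] 0
(0.462, 0.189, 0.047, -8) -> [ 0.0044 -0.2569  0.133 ] 0
```

>>> play_rows(rows=[[-0.03, 0.015, 0, 0, 0.055], [-0.07, 0.015, 0, 0, 0.055], [-0.1, 0.015, 0, 0, 0.055], [-0.114, 0.015, 0, 0, 0.055], [-0.114, 0.015, 0, 0, 0.055], [-0.114, 0.015, 0.03, 0, 0.055], [-0.114, 0.015, 0.06, 0, 0.055], [-0.114, 0.015, 0.072, 0, 0.055], [-0.106, 0.015, 0.072, 0, 0.055], [-0.098, 0.015, 0.072, 0, 0.055], [-0.09, 0.015, 0.072, 0, 0.055], [-0.083, 0.015, 0.072, 0, 0.055]], force=12)

```text
clock: 36.6
tcp_pos: [0.4424, -0.0673, 0.1191]
eef_rot: [-3.141, 0.002, -0.139]
wrist_force: [-6.0, 1.4, 3.3]
gripper_width: 0.74
```

>>> play_rows(rows=[[0, 0, 0, 0, 0.055], [0, 0, 0, 0, 0.055], [-0.01, 0, 0, 0, 0.055], [-0.025, 0, 0, 0, 0.055], [-0.025, 0, -0.03, 0, 0.055], [-0.025, 0, -0.072, 0, 0.055], [-0.025, 0, -0.072, 0, 0.055], [-0.025, 0, -0.072, 0, 0.055]])

```text
clock: 37.6
tcp_pos: [0.4172, -0.0639, 0.1902]
eef_rot: [-3.142, 0.0, -0.139]
wrist_force: [-1.1, -0.1, -0.7]
gripper_width: 0.741
```

```bash
python3 -c "
from h import *
rows()
f=save('wrist','w10')
a=cv2.imread('pics/w10.png')[20:340,120:520]; a=cv2.resize(a,None,fx=1.5,fy=1.5); cv2.imwrite('pics/m6.png',a)"
```

```text
at [ 0.4172 -0.0639  0.1902] yaw -8.0 rp [-3.142  0.   ] w 0.0651 F [-1.1 -0.1 -0.7] t 37.6
```

View pics/m6.png

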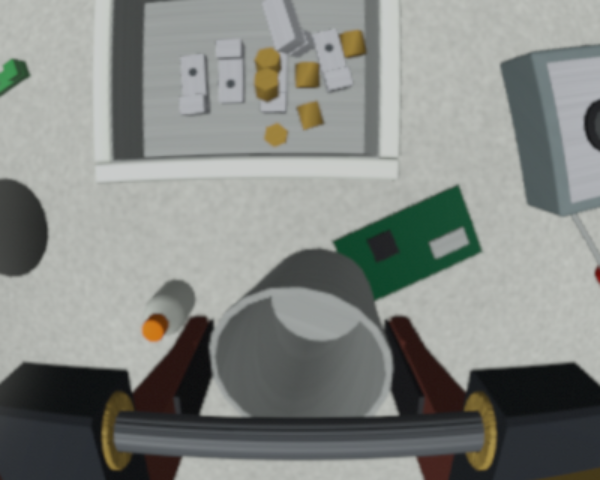

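The cup is nearly upright and empty. Six spacers and five jaws lie in the basin, and the bottle still stands at crop (170,308). Next I'll set the cup on its pad.

>>> play_rows(rows=[[0.011, -0.04, 0, 0, 0.055], [0.011, -0.09, 0, 0, 0.055], [0.011, -0.14, 0, 0, 0.055], [0.011, -0.19, 0, 0, 0.055], [0.011, -0.235, 0, 0, 0.055], [0.011, -0.257, 0, 0, 0.055], [0.011, -0.257, 0.03, 0, 0.055], [0.011, -0.257, 0.07, 0, 0.055], [0.011, -0.257, 0.105, 0, 0.055], [0.011, -0.257, 0.125, 0, 0.055], [0.011, -0.257, 0.132, 0, 0.055], [0.011, -0.257, 0.136, 0, 0.055]])

```text
clock: 39.15
tcp_pos: [0.4641, 0.1888, 0.054]
eef_rot: [3.141, 0.001, -0.139]
wrist_force: [-0.3, 0.2, -1.1]
gripper_width: 0.74
```

>>> play_rows(rows=[[0, 0, 0.002, 0, 0.055], [0, 0, 0.004, 0, 0.055], [0, 0, 0.004, 0, 0.055]])

```text
clock: 39.52
tcp_pos: [0.4652, 0.1891, 0.0513]
eef_rot: [-3.141, -0.001, -0.139]
wrist_force: [0.5, -0.8, 0.5]
gripper_width: 0.736
```

>>> play_rows(rows=[[0, 0, 0.002, 0, 0.055], [0, 0, 0.004, 0, 0.055], [0, 0, 0.004, 0, 0.055]])

```text
clock: 39.9
tcp_pos: [0.4675, 0.1886, 0.0486]
eef_rot: [-3.141, -0.006, -0.138]
wrist_force: [1.3, -5.8, 12.8]
gripper_width: 0.741
```

>>> play_rows(rows=[[0, 0, 0.001, 0, 0.06], [0, 0, 0.001, 0, 0.06], [0, 0, 0, 0, 0.0878], [0, 0, 0, 0, 0.0878], [0, 0, 0, 0, 0.0878], [0, 0, -0.03, 0, 0.0878], [0, 0, -0.08, 0, 0.0878]], force=4)

```text
clock: 40.78
tcp_pos: [0.4628, 0.1885, 0.126]
eef_rot: [3.14, 0.004, -0.139]
wrist_force: [1.5, 0.2, -0.7]
gripper_width: 0.998
```

```bash
python3 -c "
from h import *
rows((.40,.06,.30,-8))"
```

```text
at [0.4628 0.1885 0.126 ] yaw -8.0 rp [3.14  0.004] w 0.0877 F [ 1.5  0.2 -0.7] t 40.775
[-0.0444  0.136  -0.174 ] 0.0
```

>>> play_rows(rows=[[0, 0, -0.06, 0, 0.0878], [-0.02, 0.06, -0.12, 0, 0.0878], [-0.044, 0.1, -0.174, 0, 0.0878], [-0.044, 0.136, -0.174, 0, 0.0878], [-0.044, 0.136, -0.174, 0, 0.0878], [-0.044, 0.136, -0.174, 0, 0.0878]])

```text
clock: 41.52
tcp_pos: [0.402, 0.0606, 0.3003]
eef_rot: [-3.141, 0.0, -0.14]
wrist_force: [-0.2, -0.3, 0.3]
gripper_width: 0.998
```

```bash
python3 -c "
from h import *
rows()
f=save('wrist','w11')
a=cv2.imread('pics/w11.png')[0:220,170:640]; a=cv2.resize(a,None,fx=1.7,fy=1.7,interpolation=cv2.INTER_CUBIC); cv2.imwrite('pics/m7.png',a)"
```

```text
at [0.402  0.0606 0.3003] yaw -8.0 rp [-3.141  0.   ] w 0.0876 F [-0.2 -0.3  0.3] t 41.525
```

View pics/m7.png

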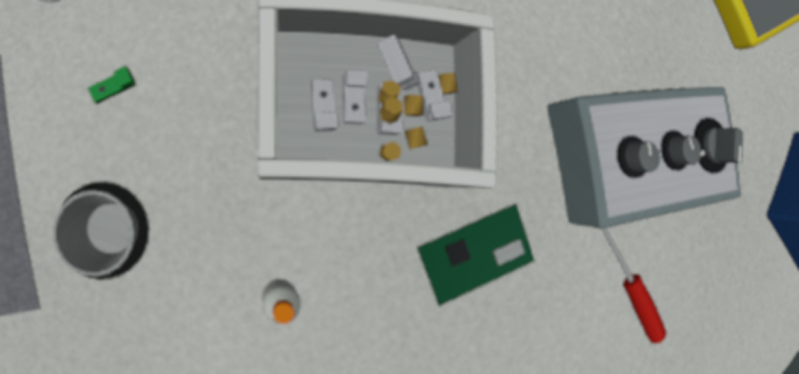

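```bash
python3 -c "
from h import *
f=load('w11'); k=lambda u,v:(170+u/1.7,v/1.7)
for u,v in [(54,232),(139,232),(98,190),(98,275)]: print('rim',np.round(onz(f,*k(u,v),.063,True),4))
print('floor',np.round(onz(f,*k(112,229),.006,True),4))
for u,v in [(148,230),(104,182),(104,279)]: print('pad',np.round(onz(f,*k(u,v),.003,True),4))
for n,(u,v) in dict(t=(733,145),k2=(687,149),k3=(647,155)).items(): print(n,np.round(onz(f,*k(u,v),.104 if n=='t' else .088,True),4))
for n,(u,v) in dict(t=(711,145),k2=(678,151),k3=(633,157)).items(): print('foot',n,np.round(onz(f,*k(u,v),.062,True),4))
for u,v in [(587,99),(727,88),(741,195),(601,224)]: print('boxtop',np.round(onz(f,*k(u,v),.06,True),4))
print('flux', onz(f,*k(283,312),.075,True))
"
```

```text
rim [0.4731 0.2093 0.063 ]
rim [0.4604 0.1401 0.063 ]
rim [0.4986 0.1669 0.063 ]
rim [0.4327 0.1792 0.063 ]
floor [0.4651 0.1769 0.006 ]
pad [0.4585 0.1454 0.003 ]
pad [0.508  0.1779 0.003 ]
pad [0.4217 0.1937 0.003 ]
t [ 0.4983 -0.4052  0.104 ]
k2 [ 0.4924 -0.3495  0.088 ]
k3 [ 0.4857 -0.2936  0.088 ]
foot t [ 0.4991 -0.4178  0.062 ]
foot k2 [ 0.4911 -0.3628  0.062 ]
foot k3 [ 0.4843 -0.2984  0.062 ]
boxtop [ 0.536  -0.2513  0.06  ]
boxtop [ 0.5624 -0.4611  0.06  ]
boxtop [ 0.4477 -0.4717  0.06  ]
boxtop [ 0.4244 -0.2552  0.06  ]
flux [0.38469408 0.03953847 0.075     ]
```

The cup stands upright and empty, about 15 mm from the pad centre (limit 25 mm). All six spacers and five jaws are in the basin and the bottle is untouched. The timer (bar grip) is at crop (725,145), the -y end knob. Next is a close look from straight above it.

>>> play_rows(rows=[[0.083, 0.463, 0, -15, 0.0878], [0.083, 0.463, 0, -15, 0.0878], [0.083, 0.463, 0, -15, 0.0878], [0.083, 0.463, 0, -15, 0.0878], [0.083, 0.463, 0, -15, 0.0878], [0.083, 0.463, 0, -15, 0.0878], [0.083, 0.463, 0, -15, 0.0878], [0.083, 0.463, 0, -15, 0.05], [0.083, 0.463, 0.05, -15, 0.04], [0.083, 0.463, 0.05, -15, 0.04], [0.083, 0.463, 0.05, -15, 0.04]])

```text
clock: 42.95
tcp_pos: [0.4212, -0.4087, 0.2507]
eef_rot: [-3.14, 0.0, 0.125]
wrist_force: [0.1, -0.1, 0.2]
gripper_width: 0.585
```

```bash
python3 -c "
from h import *
rows()
f=save('wrist','w12')
print(proj(f,(.499,-.4175,.1),True))
a=cv2.imread('pics/w12.png')[60:260,200:440]; a=cv2.resize(a,None,fx=3,fy=3,interpolation=cv2.INTER_CUBIC); cv2.imwrite('pics/m8.png',a)"
```

```text
at [ 0.4212 -0.4087  0.2507] yaw 7.1 rp [-3.14  0.  ] w 0.0513 F [ 0.1 -0.1  0.2] t 42.95
(np.float64(336.6627695552815), np.float64(112.02781327299009))
```

View pics/m8.png

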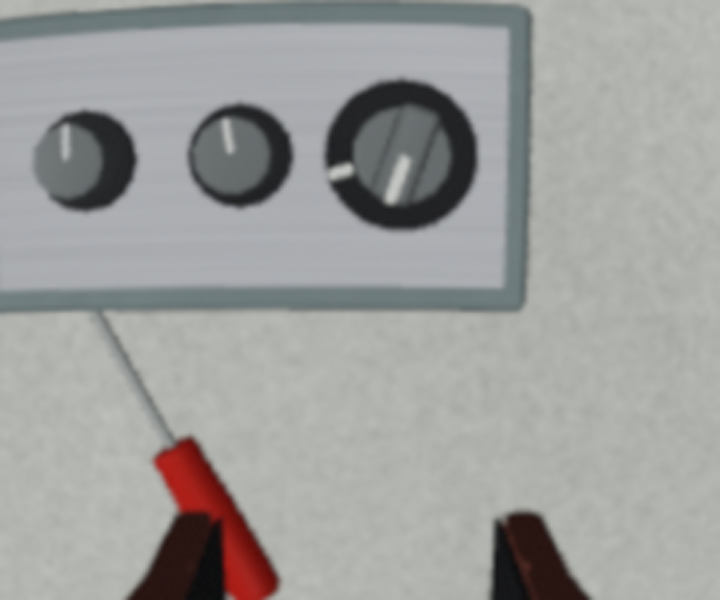

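The timer's foot centre is at crop (402,155). The white line points to (391,203), about 15.8° (0.28 rad), and the tick at (341,173) reads about 74°. So it needs about 58.5° clockwise. The two round knobs at (70,160) and (235,155) are plain.

```bash
python3 -c "
from h import *
f=load('w12'); k=lambda u,v:(200+u/3,60+v/3)
for u,v,z in [(402,155,.064),(402,155,.072),(404,156,.104),(391,203,.104),(407,152,.104)]: print(np.round(onz(f,*k(u,v),z,True),4))
c=onz(f,*k(402,155),.064,True);l=onz(f,*k(404,157),.104,True);e=onz(f,*k(391,203),.104,True);t=onz(f,*k(341,173),.066,True)
print('line yaw',np.degrees(np.arctan2(*(e-l)[1::-1])),'tick yaw',np.degrees(np.arctan2(*(t-c)[1::-1])))
r=onz(f,*k(232,155),.088,True); print('round',r)
e1=onz(f,*k(0,300),.06,True);e2=onz(f,*k(510,300),.06,True); print('box y yaw',np.degrees(np.arctan2(*(e1-e2)[1::-1]))-90)
for P in [(.4985,-.4175,.25,-8.7)]: rows(P)
"
```

```text
[ 0.4995 -0.4165  0.064 ]
[ 0.4994 -0.4161  0.072 ]
[ 0.4987 -0.4153  0.104 ]
[ 0.4826 -0.4131  0.104 ]
[ 0.5002 -0.4161  0.104 ]
line yaw 171.71281675127258 tick yaw 113.82749977777273
round [ 0.49238557 -0.35679355  0.088     ]
box y yaw 6.511080952633037
at [ 0.4214 -0.4093  0.2517] yaw 7.1 rp [ 3.141e+00 -1.000e-03] w 0.0473 F [ 0.1 -0.6  0.7] t 43.0
[0.0754 0.0177 0.0017] 15.8
```

>>> play_rows(rows=[[0.05, 0.01, 0, 10, 0.03], [0.077, 0.0165, 0, 15.5, 0.03], [0.077, 0.0165, 0, 15.5, 0.03], [0.077, 0.0165, 0.05, 15.5, 0.03], [0.077, 0.0165, 0.1, 15.5, 0.03], [0.077, 0.0165, 0.125, 15.5, 0.03], [0.077, 0.0165, 0.125, 15.5, 0.03]], force=20)

```text
clock: 43.88
tcp_pos: [0.4969, -0.4153, 0.1247]
eef_rot: [-3.139, 0.003, -0.146]
wrist_force: [0.1, 0.7, -0.9]
gripper_width: 0.34
```

```bash
python3 -c "
from h import *
rows((.4993,-.416,.084,-8.4))"
```

```text
at [ 0.4969 -0.4153  0.1247] yaw -8.4 rp [-3.139e+00  3.000e-03] w 0.0298 F [ 0.1  0.7 -0.9] t 43.875
[0.0025 0.0003 0.0407] 0.0
```

>>> play_rows(rows=[[0.001, 0, 0.015, 0, 0.03], [0.001, 0, 0.03, 0, 0.03], [0.001, 0, 0.04, 0, 0.03], [0.001, 0, 0.04, 0, 0.03], [0.001, 0, 0.04, 0, 0.0], [0.001, 0, 0.04, 0, 0.0], [0.001, 0, 0.04, 0, 0.0]])

```text
clock: 44.75
tcp_pos: [0.4997, -0.4147, 0.086]
eef_rot: [-3.138, 0.001, -0.148]
wrist_force: [0.4, 6.8, 2.8]
gripper_width: 0.156
```

```bash
python3 -c "
from h import *
rows((.4993,-.416,.084,-8.4)); print(get_state()['torque'])"
```

```text
at [ 0.4997 -0.4147  0.086 ] yaw -8.5 rp [-3.138e+00  1.000e-03] w 0.0137 F [0.4 6.8 2.8] t 44.75
[-0.0002  0.0013  0.002 ] -0.1
[ 1.10954695 -0.08089346 -0.02677025]
```

>>> play_rows(rows=[[0, -0.001, 0, 0, 0.0], [0, -0.001, 0, 8, 0.0], [0, -0.001, 0, 16, 0.0], [0, -0.001, 0, 24, 0.0], [0, -0.001, 0, 32, 0.0], [0, -0.001, 0, 40, 0.0], [0, -0.001, 0, 48, 0.0], [0, -0.001, 0, 54, 0.0], [0, -0.001, 0, 59, 0.0], [0, -0.001, 0, 59, 0.0], [0, -0.001, 0, 59, 0.0]])

```text
clock: 46.12
tcp_pos: [0.5001, -0.4141, 0.0859]
eef_rot: [-3.14, 0.002, -1.178]
wrist_force: [1.2, 6.2, 3.2]
gripper_width: 0.156
```

>>> play_rows(rows=[[0, 0, 0, 0, 0.03], [0, 0, 0, 0, 0.03], [0, 0, 0, 0, 0.03], [0, 0, -0.03, 0, 0.03], [0, 0, -0.08, 0, 0.03], [0, 0, -0.14, 0, 0.03], [0, 0, -0.17, 0, 0.03]])

```text
clock: 47.0
tcp_pos: [0.5008, -0.4172, 0.2596]
eef_rot: [-3.14, -0.005, -1.178]
wrist_force: [-0.2, -0.5, -0.5]
gripper_width: 0.341
```

```bash
python3 -c "
from h import *
rows((.4212,-.4087,.25,7))"
```

```text
at [ 0.5008 -0.4172  0.2596] yaw -67.5 rp [-3.14  -0.005] w 0.0299 F [-0.2 -0.5 -0.5] t 47.0
[-0.0383  0.0703  0.0096] -74.5
```

>>> play_rows(rows=[[-0.038, 0.07, 0, -74.5, 0.04], [-0.038, 0.07, 0, -74.5, 0.04], [-0.038, 0.07, 0, -74.5, 0.04], [-0.038, 0.07, 0, -74.5, 0.04], [-0.038, 0.07, 0, -74.5, 0.04], [-0.038, 0.07, 0, -74.5, 0.04], [-0.038, 0.07, 0, -74.5, 0.04], [-0.038, 0.07, 0, -74.5, 0.04], [-0.038, 0.07, 0, -74.5, 0.04], [-0.038, 0.07, 0, -74.5, 0.04]])

```text
clock: 48.25
tcp_pos: [0.4205, -0.4076, 0.2556]
eef_rot: [-3.142, 0.0, 0.121]
wrist_force: [-0.7, 0.4, 0.5]
gripper_width: 0.456
```

```bash
python3 -c "
from h import *
rows()
f=save('wrist','w13')
u,v=proj(f,(.4995,-.416,.08),True); print(u,v)
u,v=int(u),int(v); im=f['image']; c=im[v-26:v+26,u-26:u+26]
a=cv2.resize(c[:,:,::-1],None,fx=8,fy=8,interpolation=cv2.INTER_CUBIC)
m=(cv2.resize(c,None,fx=8,fy=8,interpolation=cv2.INTER_CUBIC).min(2)>165).astype(np.uint8)
n,L,s,ce=cv2.connectedComponentsWithStats(m)
for i in range(1,n):
  if s[i,4]>150:
    print(s[i],ce[i])
cv2.imwrite('pics/m9.png',a)"
```

```text
at [ 0.4205 -0.4076  0.2556] yaw 6.9 rp [-3.142  0.   ] w 0.04 F [-0.7  0.4  0.5] t 48.25
334.6680422739487 111.08300213694834
[   0    0  183  146 8471] [46.40561917 40.78774643]
[ 237    0  179  150 8621] [368.33070409  41.28697367]
[  94  202  122   50 3100] [154.95096774 226.54322581]
[ 18 240  59  27 986] [ 47.54361055 253.97971602]
[   0  269  152  147 7603] [ 40.20399842 373.10377483]
[ 268  275  148  141 6951] [375.65515753 376.00575457]
```

View pics/m9.png

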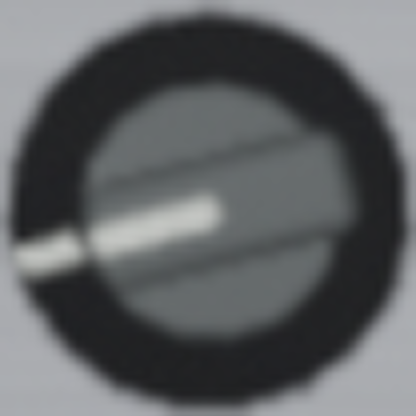

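The line (215,210)→(95,245) points straight at the tick (47,254), 73.7° against 74.4°. The arm is clear of everything, so I'm handing in.

```bash
python3 -c "
from h import *
print(sign_off())"
```

```text
the job is handed in; nothing more can be done
None
```

I carried out all the steps and handed the job in at 48 s of robot time; no verdict was reported.

**What I did:**
- I moved all five jaws into the basin.
- I gripped the cup at its rim and tipped it to about 120° (by geometry, not measured) by levering it over the basin wall, because the tool can't tilt.
- After the pour the cup hung about 24° off. I straightened it against the wall and set it back on its pad.
- I turned the timer knob 59° clockwise.

**Last checks:**
- **Basin:** the wrist view showed five jaws and six spacers inside, none on the bench or mat, and the cup empty.
- **Timer:** the line reads 73.7° and the tick 74.4°, so they agree to about 1°.
- **Bottle and round knobs:** the bottle looked unmoved. The fingers were planned to stay well clear of the round knobs; I had no direct reading of contact on them.
- **Cup:** it stands upright but about 15 mm from the pad's centre, against a 25 mm limit. I left it there rather than risk regrasping.
- **Disagreements:** my position estimates for the basin and pad from different views differed by about 3–5 mm. The height of the rim in the first tilt fit was also unreliable.
- **Pictures:** I viewed 18, four over the budget of 14, so beyond the one or two extra allowed.

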